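Load the egg cooker, wind the tray in and set its pull-out timer

TASK

Set every egg lying on the worktop lengthways into an oblong dimple of its own in the egg cooker's tray, then turn the crank clockwise until the tray comes up against the end stop over the steam plate. Then pull the spring timer's slide out until its pointer is level with the marker clip, hold it there for a full second, and let go so that it runs fully back home; the eggs must end up lying in their dimples and the salt shaker and pepper mill stay standing where they are.

Things in the scene. Friction and masses are not known exactly. Their poses are not given: they have to be found in the camera images.
- egg0: a light brown egg, 60 mm long and 46 mm thick, 60 g, one of two to four that lie loose on the worktop (an absent one reads None); origin at its centre (23 mm up when it lies on the worktop), x axis along its length towards the slightly narrower end; it rolls about x when pushed
- egg1: a light brown egg, 60 mm long and 46 mm thick, 60 g, one of two to four that lie loose on the worktop (an absent one reads None); origin at its centre (23 mm up when it lies on the worktop), x axis along its length towards the slightly narrower end; it rolls about x when pushed
- egg2: a light brown egg, 60 mm long and 46 mm thick, 60 g, one of two to four that lie loose on the worktop (an absent one reads None); origin at its centre (23 mm up when it lies on the worktop), x axis along its length towards the slightly narrower end; it rolls about x when pushed
- egg3: a light brown egg, 60 mm long and 46 mm thick, 60 g, one of two to four that lie loose on the worktop (an absent one reads None); origin at its centre (23 mm up when it lies on the worktop), x axis along its length towards the slightly narrower end; it rolls about x when pushed
- cooker: egg cooker fixed to the worktop: a white base plate 170 mm (x) by 410 mm (y, from -225 to +185), 16 mm thick; origin on the worktop. The tray rides on it along the cooker's own +y axis towards the end stop, a steel bar 34 mm high at y = +161 mm; the crank wheel is at its -y end; its x axis points away from the robot
- tray (a joint): travel of the aluminium tray along the cooker's +y, m: 0 at the loading end, 0.088 when it touches the end stop. The tray is 150 mm (x) by 164 mm (y), its top 35 mm above the worktop; it moves only with the crank, 9 mm per rad
- dimple0 (a point): centre of one of the tray's four shallow oblong dimples, at the level of the tray's top face; axes as the cooker's; moves with the tray. Dimple 47 mm along x, 35 mm along y, 12 mm deep; the dimples are 86 mm apart along x, 106 mm along y. An egg lying in it along x has its centre 15 mm above this point, so fingertips more than 13 mm below its middle would hit the tray
- dimple1 (a point): centre of one of the tray's four shallow oblong dimples, at the level of the tray's top face; axes as the cooker's; moves with the tray. Dimple 47 mm along x, 35 mm along y, 12 mm deep; the dimples are 86 mm apart along x, 106 mm along y. An egg lying in it along x has its centre 15 mm above this point, so fingertips more than 13 mm below its middle would hit the tray
- dimple2 (a point): centre of one of the tray's four shallow oblong dimples, at the level of the tray's top face; axes as the cooker's; moves with the tray. Dimple 47 mm along x, 35 mm along y, 12 mm deep; the dimples are 86 mm apart along x, 106 mm along y. An egg lying in it along x has its centre 15 mm above this point, so fingertips more than 13 mm below its middle would hit the tray
- dimple3 (a point): centre of one of the tray's four shallow oblong dimples, at the level of the tray's top face; axes as the cooker's; moves with the tray. Dimple 47 mm along x, 35 mm along y, 12 mm deep; the dimples are 86 mm apart along x, 106 mm along y. An egg lying in it along x has its centre 15 mm above this point, so fingertips more than 13 mm below its middle would hit the tray
- wheel (a joint): turn of the crank wheel, rad, clockwise seen from above positive: 0 at the loading end, 9.78 (about one and a half turns) when the tray meets its stop. It takes about 2 N at the crank knob and stays where it is left
- wheel_axis (a point): upright axis of the crank wheel, at the wheel's top face, 52 mm above the worktop; wheel about 94 mm across
- crank_grip (a point): grip point on the black upright crank knob, 42 mm from the wheel's axis; the knob is 21 mm thick, stands from 51 to 97 mm above the worktop and spins freely on its pin, so a gripper can hold it from above and go round without turning; the point is 77 mm above the worktop
- timer: pull-out spring timer fixed to the worktop: a white housing 65 mm (x) by 85 mm (y), 62 mm high, with a low rail 60 mm wide and 12 mm high that runs 176 mm out of it along the timer's own -x axis (towards the robot); origin on the worktop, under the front face of the housing
- timer_slide (a joint): how far the timer's slide is pulled out along the timer's -x, m: 0 home, 0.105 at most. A spring pulls it home: 2 N at home, 60 N/m more on the way, damped by 35 N per m/s; when released it runs home by itself in about 2 s
- timer_tab (a point): grip point on the slide's upright grey tab, 46 mm above the worktop; tab 12 mm thick along the timer's x, 34 mm wide along y, top 65 mm above the worktop; with the slide home its middle is 55 mm in front of the housing's front face
- timer_pointer (a point): tip of the small black pointer on the slide, at the timer's -y side of the tab, 30 mm to that side and in line with the tab's middle, 18 mm above the worktop
- marker_edge (a point): the edge of the marker clip at the timer's rail, 8 mm thin and 24 mm high, fixed 45 to 90 mm along the pull from the pointer's home place and beside the rail at the pointer's side (-y); axes as the timer's. The pointer is level with the clip when both have the same place along the timer's x axis
- salt: salt shaker, 44 mm thick and 90 mm high, loose bystander, origin under its foot
- pepper: wooden pepper mill, 58 mm thick and 150 mm high, loose bystander, origin under its foot
There are look-alikes about, which are no part of the job. What is shaped like the egg3 but green or pink is not meant. Leave any orange look-alike of the egg1 alone.

How it is judged:
On the way, in this order (a step that is already met when the one before it is completed fails the run):
1. every egg lies in a dimple of the tray (((horizontal distance between egg0 and dimple0 below 0.01 m and z of egg0 in the frame of dimple0 between 0.005 and 0.0205 m) or (horizontal distance between egg0 and dimple1 below 0.01 m and z of egg0 in the frame of dimple1 between 0.005 and 0.0205 m) or (horizontal distance between egg0 and dimple2 below 0.01 m and z of egg0 in the frame of dimple2 between 0.005 and 0.0205 m) or (horizontal distance between egg0 and dimple3 below 0.01 m and z of egg0 in the frame of dimple3 between 0.005 and 0.0205 m)) and linear speed of each of egg0, egg1, egg2, egg3 below 0.1 m/s and ((horizontal distance between egg1 and dimple0 below 0.01 m and z of egg1 in the frame of dimple0 between 0.005 and 0.0205 m) or (horizontal distance between egg1 and dimple1 below 0.01 m and z of egg1 in the frame of dimple1 between 0.005 and 0.0205 m) or (horizontal distance between egg1 and dimple2 below 0.01 m and z of egg1 in the frame of dimple2 between 0.005 and 0.0205 m) or (horizontal distance between egg1 and dimple3 below 0.01 m and z of egg1 in the frame of dimple3 between 0.005 and 0.0205 m)) and ((horizontal distance between egg2 and dimple0 below 0.01 m and z of egg2 in the frame of dimple0 between 0.005 and 0.0205 m) or (horizontal distance between egg2 and dimple1 below 0.01 m and z of egg2 in the frame of dimple1 between 0.005 and 0.0205 m) or (horizontal distance between egg2 and dimple2 below 0.01 m and z of egg2 in the frame of dimple2 between 0.005 and 0.0205 m) or (horizontal distance between egg2 and dimple3 below 0.01 m and z of egg2 in the frame of dimple3 between 0.005 and 0.0205 m)) and ((horizontal distance between egg3 and dimple0 below 0.01 m and z of egg3 in the frame of dimple0 between 0.005 and 0.0205 m) or (horizontal distance between egg3 and dimple1 below 0.01 m and z of egg3 in the frame of dimple1 between 0.005 and 0.0205 m) or (horizontal distance between egg3 and dimple2 below 0.01 m and z of egg3 in the frame of dimple2 between 0.005 and 0.0205 m) or (horizontal distance between egg3 and dimple3 below 0.01 m and z of egg3 in the frame of dimple3 between 0.005 and 0.0205 m))), for 0.3 s.
2. the tray has been wound up against the end stop (value of joint tray above 0.0855 m), for 0.3 s.
3. the timer's pointer is held level with the marker clip (within 5 mm) for 0.8 s (x of timer_pointer in the frame of marker_edge between -0.005 and 0.005 m), for 0.8 s.
At the end, for the whole second after the job is handed in: Every egg lies in a dimple of its own (centre within 10 mm of the dimple's centre and less than 20.5 mm above the tray), the tray is within 2.5 mm of its end stop, and the timer's slide has run home to within 5 mm (((horizontal distance between egg0 and dimple0 below 0.01 m and z of egg0 in the frame of dimple0 between 0.005 and 0.0205 m) or (horizontal distance between egg0 and dimple1 below 0.01 m and z of egg0 in the frame of dimple1 between 0.005 and 0.0205 m) or (horizontal distance between egg0 and dimple2 below 0.01 m and z of egg0 in the frame of dimple2 between 0.005 and 0.0205 m) or (horizontal distance between egg0 and dimple3 below 0.01 m and z of egg0 in the frame of dimple3 between 0.005 and 0.0205 m)) and ((horizontal distance between egg1 and dimple0 below 0.01 m and z of egg1 in the frame of dimple0 between 0.005 and 0.0205 m) or (horizontal distance between egg1 and dimple1 below 0.01 m and z of egg1 in the frame of dimple1 between 0.005 and 0.0205 m) or (horizontal distance between egg1 and dimple2 below 0.01 m and z of egg1 in the frame of dimple2 between 0.005 and 0.0205 m) or (horizontal distance between egg1 and dimple3 below 0.01 m and z of egg1 in the frame of dimple3 between 0.005 and 0.0205 m)) and ((horizontal distance between egg2 and dimple0 below 0.01 m and z of egg2 in the frame of dimple0 between 0.005 and 0.0205 m) or (horizontal distance between egg2 and dimple1 below 0.01 m and z of egg2 in the frame of dimple1 between 0.005 and 0.0205 m) or (horizontal distance between egg2 and dimple2 below 0.01 m and z of egg2 in the frame of dimple2 between 0.005 and 0.0205 m) or (horizontal distance between egg2 and dimple3 below 0.01 m and z of egg2 in the frame of dimple3 between 0.005 and 0.0205 m)) and ((horizontal distance between egg3 and dimple0 below 0.01 m and z of egg3 in the frame of dimple0 between 0.005 and 0.0205 m) or (horizontal distance between egg3 and dimple1 below 0.01 m and z of egg3 in the frame of dimple1 between 0.005 and 0.0205 m) or (horizontal distance between egg3 and dimple2 below 0.01 m and z of egg3 in the frame of dimple2 between 0.005 and 0.0205 m) or (horizontal distance between egg3 and dimple3 below 0.01 m and z of egg3 in the frame of dimple3 between 0.005 and 0.0205 m)) and value of joint tray above 0.0855 m and value of joint timer_slide below 0.005 m and velocity of joint timer_slide above -0.01 m/s); the robot touches nothing.
It fails at once if the salt shaker is knocked over or moved by more than 30 mm (distance of salt from where it was at the start of the episode above 0.03 m or angle between salt's own z axis and vertical above 0.5 rad).
It fails at once if the pepper mill is knocked over or moved by more than 30 mm (distance of pepper from where it was at the start of the episode above 0.03 m or angle between pepper's own z axis and vertical above 0.5 rad).
Of egg0, egg1, egg2, egg3 only 2 to 4 are there at a start; the rules pass over those that are not, and their reading is None.
At some moment in a run one of egg0, egg1, egg2, egg3 may be knocked a few centimetres aside while the robot is not near it.
Once in a run the grip may slacken for a moment while it holds something.
It also fails if it takes over 208 s, if anything falls off the work surface, if the arm or the gripper's body presses on something with over 40 N, if the wrist force passes 120 N, or if a joint passes its speed limit or range.

ROBOT

A 6-joint arm with a two-finger parallel gripper is mounted at the origin on the work surface; the furniture and walls round the work are solid. World frame = base frame: x ahead of the robot, y to its left, z up, the work surface at z = 0. Lengths are in m, angles in rad, forces in N, time in s.
With the tool pointing down it reaches from about 0.35 to 0.95 m from the base axis. Payload 17.4 kg.
Tool frame: the origin (TCP) lies midway between the tips of the shut fingers; the grasp point (between the pads) lies 19 mm behind it; z points along the fingers, y is the line along which they close (so a half turn about z gives the same grasp; the last joint's range is limited). The gripper opens to 93 mm and grips with 3 to 60 N. Pads are 15 mm wide; open, the fingers measure 128 mm over their backs; the gripper's body (75 mm by 188 mm) begins 65 mm behind the grasp point.
Start: joints at [-1.375, 0.116, 1.442, -0, 1.584, -0.038], TCP at [0.156, -0.657, 0.182] pointing down, gripper open.
Joint ranges: [-2.83, 2.83], [-0.83, 2.19], [0.07, 2.5], [-1.14, 4.28], [0.01, 3], [-2.97, 2.97]. Speed limits (rad/s): [1.89, 1.89, 2.22, 3.14, 3.14, 3.14].

INTERFACE

Orientations are given as a 3x3 rotation matrix whose columns are the frame's x, y, z axes.
In Python, from station import telemetry, vision, job gives the robot as it stands. The module is installed in compiled form; this text tells all that it offers.
- The arm moves only by the shell command python3 -m crank 'ROWS' [FORCE]. ROWS is JSON, a list of rows, each an object of numbers: "fingers": the finger opening in m, from 0 to 0.093; "x", "y", "z": the shift along the tool's x, y, z in m; "rx", "ry", "rz": the turn, a rotation vector about the tool's x, y, z in degrees. In form: [{"fingers": .., "x": .., "y": .., "z": .., "rx": .., "ry": .., "rz": ..}, ...]. A call has 1 to 20 rows; each row shifts and turns the commanded pose from where the row before left it, along the tool's axes as they then stand; what a row does not reach is not made up. A row lasts 1/8 s, in which the tool goes at most 62.5 mm and 10.7 degrees, less where a joint would pass 70% of its speed; a pose out of reach is approached as far as the arm can. A call with a gripper value outside its range is refused whole. The fingers move at their own pace and stop on an object; FORCE is the grip in N (left out, the last holds). Time passes only in rows, so rows that do not move let the fingers close. It gives the time, the measured TCP pose, the force and the opening at its end, in the units of the state.
- telemetry.state(): the state, without advancing time (a new reading comes with each control period).
- vision.read_camera(name): name is "scene" or "side" or "wrist"; returns a dict with "img" (400x640x3 uint8, red, green, blue), "range_z" (400x640 float32, m along the optical axis (not along the pixel's ray), 0 where there is no reading), "intrinsics" (3x3 intrinsics, pixels), "distortion" ([k1, k2, p1, p2, k3] as OpenCV has them; the pictures are not rectified), "origin" and "attitude" of the camera in the world; the wrist camera has in their place "tool_from_camera" (4x4, takes a point from camera to tool coordinates, whose origin is the TCP and whose axes are the flange's). Camera axes: x right, y up, looking along -z (the intrinsics and any distortion apply to the point x, -y, -z); pixel columns grow to the right and rows downward; lengths in m; the calibration is good to about 2 mm. A picture is of the moment at which its call begins: read the wrist's pose just before it.
- job.hand_in(): hands the job in, once; it reports no verdict.
Trained networks look in a picture, given as the dict that the camera call returned (one of the last four; its "shot" number tells which), for a name from the list of things; names that differ only in an ending like _2 or _b are one class to them, and where a whole thing is asked for, a point or a joint stands for the part that bears it (a point fixed in the world has none). Each returns a list of dicts, best first, with "conf" (0 to 1); they miss things now and then, are a little off and sometimes report something else, mostly with a low value. They report only what shows in the picture. A call takes as long as a camera call. They do not tell look-alikes from the thing itself.
- vision.boxes_of(picture, label): "bbox" ([left, top, width, height] as shares, 0 to 1, of the picture: columns of its width, rows of its height, round what is visible of it).
- vision.outline_of(picture, label): "pixels" (400x640 bool, what is visible of it) and "bbox" ([left, top, width, height] as shares, 0 to 1, of the picture: columns of its width, rows of its height, round what is visible of it).
- vision.spot_point(picture, label): "point" ([row, column] as shares, 0 to 1, of the picture: columns of its width, rows of its height: a listed point, or the origin of a listed thing).
The state is a dict: "time_s": time; "joints": joint angles; "qvel": joint speeds; "joint_torque": joint torques, N m; "position": TCP position; "eef_rot": TCP orientation; "wrist_force": force on the tool from outside, world axes, zero at the start; "ft_torque": the same for the moment, N m; "width": opening from 0.0 (shut) to 1.0 (fully open).
Only numpy, scipy, OpenCV 4.12 (cv2) and the standard library are available. Lean on these libraries where they do the work, as an engineer would, in place of code of your own. Each camera call takes 0.05 s, during which the arm holds its last target. There are 200 camera calls.

## Working session

There is one attempt and no reset: what is moved stays moved. The work goes in short steps, Python scripts to look and compute and a shell command to move; the robot and the scene stay as the last step left them, time stands still between calls to the robot, and variables do not carry over. Pictures are saved under pics/ and viewed, on a budget of 14 in all, crops included, one or two more only if the job needs it, and the job is handed in when it is done.

```bash
mkdir -p pics
cat > h.py <<'E'
import numpy as np, cv2
from station import telemetry, vision, job
def cam(name):
    s=telemetry.state(); p=vision.read_camera(name)
    if name=="wrist":
        T=np.eye(4); T[:3,:3]=s["eef_rot"]; T[:3,3]=s["position"]
        M=T@np.array(p["tool_from_camera"])
    else:
        M=np.eye(4); M[:3,:3]=np.array(p["attitude"]); M[:3,3]=p["origin"]
    p["M"]=M; return p
def rays(p,uv):
    uv=np.asarray(uv,float).reshape(-1,1,2)
    n=cv2.undistortPoints(uv,np.array(p["intrinsics"]),np.array(p["distortion"])).reshape(-1,2)
    return np.c_[n[:,0],-n[:,1],-np.ones(len(n))]
def world(p,uv,z=None):
    "uv pixels -> world by range, or by plane z"
    uv=np.asarray(uv,float).reshape(-1,2); r=rays(p,uv); M=p["M"]
    if z is None:
        d=p["range_z"][uv[:,1].round().astype(int).clip(0,399),uv[:,0].round().astype(int).clip(0,639)]
        return (r*d[:,None])@M[:3,:3].T+M[:3,3]
    w=r@M[:3,:3].T; return M[:3,3]+w*((z-M[2,3])/w[:,2])[:,None]
def cloud(p,mask):
    v,u=np.nonzero(mask&(p["range_z"]>0)); return world(p,np.c_[u,v])
def save(p,f,crop=None,scale=1):
    im=p["img"][:,:,::-1]
    if crop: a,b,c,d=crop; im=im[b:d,a:c]
    cv2.imwrite("pics/"+f,cv2.resize(im,None,fx=scale,fy=scale,interpolation=cv2.INTER_CUBIC))
def proj(p,X):
    X=np.asarray(X,float).reshape(-1,3); c=(X-p["M"][:3,3])@p["M"][:3,:3]
    n=np.c_[c[:,0],-c[:,1],-c[:,2]]
    return cv2.projectPoints(n,np.zeros(3),np.zeros(3),np.array(p["intrinsics"]),np.array(p["distortion"]))[0].reshape(-1,2)
E
python3 - <<'E'
from h import *
np.set_printoptions(precision=3,suppress=True)
a=cam("scene");b=cam("side")
print(a["M"],b["M"],a["intrinsics"])
cv2.imwrite("pics/1.png",cv2.resize(np.vstack([a["img"],b["img"]])[:,:,::-1],None,fx=0.75,fy=0.75))
for n,p in(("scene",a),("side",b)):
    for l in["egg0"]:
        for o in vision.outline_of(p,l):
            c=cloud(p,o["pixels"]); v,u=np.nonzero(o["pixels"])
            print(n,l,round(o["conf"],2),[int(u.mean()),int(v.mean())],c.min(0),c.max(0),np.median(p["img"][o["pixels"]],0))
    for l in["dimple0","wheel_axis","crank_grip","timer_tab","timer_pointer","marker_edge","salt","pepper","cooker","timer"]:
        for o in vision.spot_point(p,l)[:5]:
            uv=np.array(o["point"])[::-1]*[640,400]
            print(n,l,round(o["conf"],2),uv,world(p,uv)[0])
print(telemetry.state())
E
```

```text
[[-0.874  0.216 -0.435  0.017]
 [-0.485 -0.344  0.804  0.823]
 [ 0.024  0.914  0.405  0.511]
 [ 0.     0.     0.     1.   ]] [[ 0.979  0.117 -0.166  0.251]
 [-0.203  0.512 -0.835 -1.191]
 [-0.013  0.851  0.525  0.796]
 [ 0.     0.     0.     1.   ]] [[423.434   0.    316.578]
 [  0.    423.434 196.419]
 [  0.      0.      1.   ]]
scene egg0 0.88 [365, 230] [ 0.317 -0.048  0.006] [ 0.364 -0.003  0.046] [ 53. 115.  63.]
scene egg0 0.7 [336, 213] [ 0.417 -0.172 -0.002] [ 0.479 -0.049  0.046] [157.  125.   98.5]
scene egg0 0.53 [383, 183] [ 0.386 -0.424  0.   ] [ 0.441 -0.314  0.046] [150. 121.  95.]
scene egg0 0.48 [351, 197] [ 0.429 -0.247 -0.001] [ 0.502 -0.163  0.046] [169. 110. 123.]
scene egg0 0.43 [336, 176] [ 0.536 -0.323  0.006] [ 0.583 -0.288  0.046] [156. 122.  99.]
scene dimple0 0.97 [291.968 198.6  ] [ 0.587 -0.088  0.027]
scene dimple0 0.88 [264.192 191.   ] [ 0.683 -0.089  0.028]
scene dimple0 0.78 [244.928 208.32 ] [0.667 0.021 0.021]
scene dimple0 0.7 [218.816 259.52 ] [0.582 0.225 0.   ]
scene dimple0 0.6 [267.52 213.48] [0.596 0.018 0.023]
scene wheel_axis 0.86 [293.69
[... 2459 characters left out ...]
.52 ] [0.405 0.074 0.017]
side cooker 0.65 [361.984 206.2  ] [ 0.611 -0.066  0.036]
side timer 0.76 [337.728 165.2  ] [0.614 0.283 0.01 ]
side timer 0.66 [318.016 273.32 ] [ 0.406 -0.354  0.035]
{'time_s': 1.2, 'joints': array([-1.375,  0.116,  1.442, -0.   ,  1.584, -0.038]), 'qvel': array([ 0.001, -0.001, -0.001,  0.001,  0.003, -0.001]), 'joint_torque': array([ -0.   , -72.101, -62.275,   0.078,   0.018,  -0.   ]), 'position': array([ 0.156, -0.657,  0.182]), 'eef_rot': array([[ 0.973,  0.232, -0.   ],
       [ 0.232, -0.973,  0.   ],
       [ 0.   , -0.   , -1.   ]]), 'wrist_force': array([-0.208,  0.444,  0.153]), 'ft_torque': array([-0.01 ,  0.026, -0.026]), 'width': 1.000324563348586}
```

View pics/1.png

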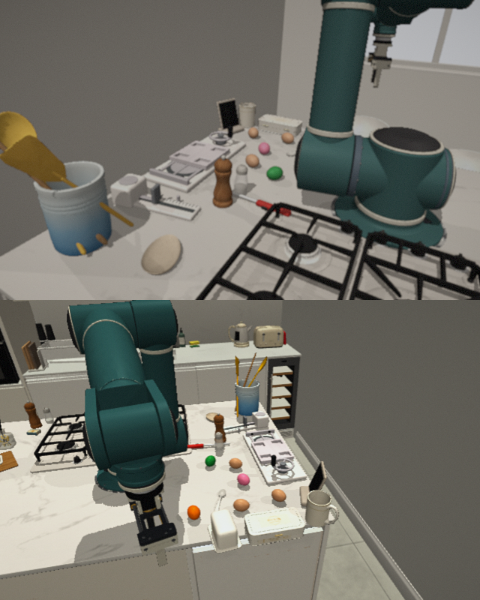

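```bash
python3 -m crank '[{"rz":6.7,"z":-0.05},{"rz":6.7,"z":-0.05},{"z":-0.05},{"z":-0.05},{"x":0.038,"y":-0.045,"z":-0.01},{"x":0.038,"y":-0.045},{"x":0.038,"y":-0.045},{"x":0.038,"y":-0.045},{"x":0.038,"y":-0.045},{"x":0.038,"y":-0.045},{"x":0.038,"y":-0.045},{"x":0.038,"y":-0.045},{}]'
python3 - <<'E'
from h import *
np.set_printoptions(precision=3,suppress=True)
a=cam("scene"); w=cam("wrist"); b=cam("side")
print(np.array(w["tool_from_camera"]),w["intrinsics"],telemetry.state()["position"])
im=lambda p,c:cv2.resize(p["img"][c[1]:c[3],c[0]:c[2],::-1],(400,250))
cv2.imwrite("pics/2.png",np.vstack([np.hstack([im(a,(150,130,470,380)),im(b,(220,130,420,320))]),cv2.resize(w["img"][:,:,::-1],(800,500))[:350]]))
cv2.imwrite("pics/2.png",np.vstack([np.hstack([im(a,(150,130,470,330)),im(b,(200,150,440,300))]),cv2.resize(w["img"][:,:,::-1],(800,350))]))
v,u=np.mgrid[0:400,0:640]
m=(abs(u-216)<20)&(abs(v-340)<20)
c=cloud(a,m);print("beige",c.min(0),c.max(0))
for o in vision.outline_of(w,"egg0"):
    v,u=np.nonzero(o["pixels"]);c=cloud(w,o["pixels"]);print(round(o["conf"],2),u.mean(),v.mean(),c.min(0),c.max(0),np.median(w["img"][o["pixels"]],0))
E
```

```text
[[-0.     0.962  0.273  0.075]
 [ 1.     0.001 -0.001  0.001]
 [-0.001  0.273 -0.962 -0.203]
 [ 0.     0.     0.     1.   ]] [[292.032   0.    319.341]
 [  0.    292.032 199.494]
 [  0.      0.      1.   ]] [ 0.156 -0.657  0.182]
beige [ 0.367  0.37  -0.003] [0.483 0.47  0.012]
0.94 66.05034213098729 40.32062561094819 [ 0.222 -0.373 -0.001] [ 0.269 -0.285  0.048] [170.   97.   43.5]schema error: expected keys fingers, x, y, z, rx, ry, rz
```

View pics/2.png

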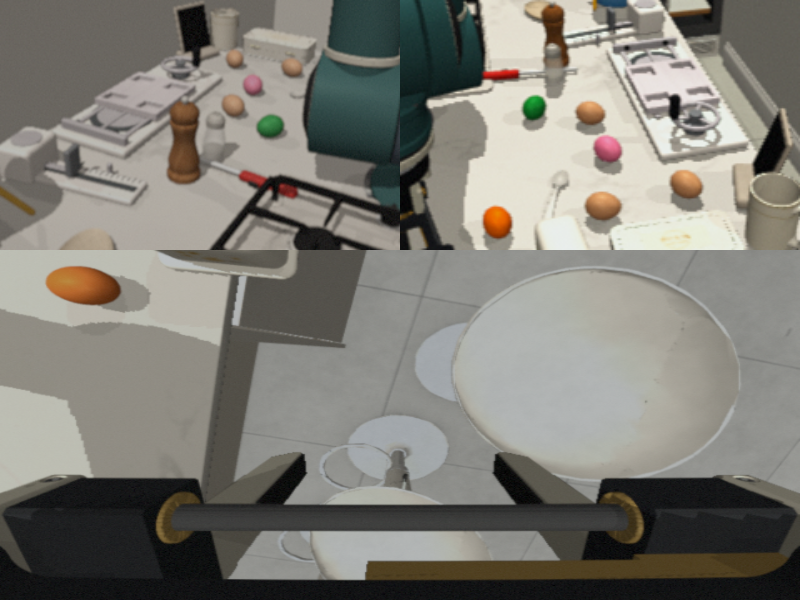

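```bash
python3 -m crank '[{"fingers":0.093,"x":0,"y":0,"z":-0.05,"rx":0,"ry":0,"rz":6.7},{"fingers":0.093,"x":0,"y":0,"z":-0.05,"rx":0,"ry":0,"rz":6.7},{"fingers":0.093,"x":0,"y":0,"z":-0.05,"rx":0,"ry":0,"rz":0},{"fingers":0.093,"x":0.038,"y":-0.045,"z":-0.02,"rx":0,"ry":0,"rz":0},{"fingers":0.093,"x":0.038,"y":-0.045,"z":-0.02,"rx":0,"ry":0,"rz":0},{"fingers":0.093,"x":0.038,"y":-0.045,"z":-0.01,"rx":0,"ry":0,"rz":0},{"fingers":0.093,"x":0.038,"y":-0.045,"z":0,"rx":0,"ry":0,"rz":0},{"fingers":0.093,"x":0.038,"y":-0.045,"z":0,"rx":0,"ry":0,"rz":0},{"fingers":0.093,"x":0.038,"y":-0.045,"z":0,"rx":0,"ry":0,"rz":0},{"fingers":0.093,"x":0.038,"y":-0.045,"z":0,"rx":0,"ry":0,"rz":0},{"fingers":0.093,"x":0.038,"y":-0.045,"z":0,"rx":0,"ry":0,"rz":0},{"fingers":0.093,"x":0.038,"y":-0.045,"z":0,"rx":0,"ry":0,"rz":0},{"fingers":0.093,"x":0,"y":0,"z":0,"rx":0,"ry":0,"rz":0},{"fingers":0.093,"x":0,"y":0,"z":0,"rx":0,"ry":0,"rz":0}]'
cat >> h.py <<'E'
def eggs(p,zc=0.023,minconf=0.3):
    "list of (centre xy, yaw of long axis, elongation, rgb): back-project mask onto plane z=zc"
    out=[]
    for o in vision.outline_of(p,"egg0"):
        if o["conf"]<minconf: continue
        m=o["pixels"].astype(np.uint8); cs=cv2.findContours(m,cv2.RETR_EXTERNAL,cv2.CHAIN_APPROX_NONE)[0]
        k=max(cs,key=cv2.contourArea).reshape(-1,2); 
        if len(k)<8: continue
        X=world(p,k,zc)[:,:2]
        c,ax,ang=cv2.fitEllipse((X*1000).astype(np.float32))
        yaw=ang+(90 if ax[1]>ax[0] else 0); yaw=(yaw+90)%180-90
        hi=cloud(p,o["pixels"]); top=hi[hi[:,2]>hi[:,2].max()-0.006].mean(0)
        out.append((np.array(c)/1000,yaw,np.round(ax,0),np.median(p["img"][o["pixels"]],0),top,round(o["conf"],2),k.mean(0)))
    return out
E
python3 - <<'E'
from h import *
np.set_printoptions(precision=3,suppress=True)
w=cam("wrist");s=telemetry.state();print(s["time_s"],s["position"],s["eef_rot"])
for e in eggs(w):print(*e)
for l in["dimple0","wheel_axis","crank_grip","timer_tab","timer_pointer","marker_edge"]:
    for o in vision.spot_point(w,l)[:5]:
        uv=np.array(o["point"])[::-1]*[640,400];print(l,round(o["conf"],2),uv,world(w,uv)[0])
save(w,"3.png",None,1.25)
E
```

```text
time_s: 3.15
position: [0.4983, -0.2518, 0.3823]
eef_rot: [[1.0, 0.0, -0.0], [0.0, -1.0, -0.0], [-0.0, 0.0, -1.0]]
wrist_force: [-0.4, 0.3, -0.2]
width: 0.999
3.2 [ 0.498 -0.252  0.382] [[ 1.    -0.001 -0.   ]
 [-0.001 -1.    -0.   ]
 [-0.     0.    -1.   ]]
[ 0.455 -0.196] -60.36395072937012 [45. 58.] [165. 103. 117.] [ 0.455 -0.196  0.044] 0.89 [289.853 179.44 ]
[ 0.415 -0.343] -20.329742431640625 [44. 58.] [151. 118.  89.] [ 0.416 -0.342  0.044] 0.84 [364.056 198.732]
[ 0.446 -0.077] -32.901859283447266 [42. 58.] [150. 119.  90.] [ 0.446 -0.078  0.044] 0.83 [229.69  184.042]
[ 0.563 -0.32 ] -54.31757736206055 [43. 58.] [151. 119.  90.] [ 0.562 -0.319  0.044] 0.59 [355.101 122.646]
[ 0.346 -0.029] -63.54308891296387 [42. 55.] [ 46. 111.  57.] [ 0.346 -0.033  0.044] 0.56 [211.127 230.635]
dimple0 0.98 [161.728 110.6  ] [0.586 0.038 0.024]
dimple0 0.68 [155.392  64.   ] [0.665 0.038 0.025]
dimple0 0.64 [213.376  62.8  ] [ 0.666 -0.066  0.026]
dimple0 0.56 [221.632 109.08 ] [ 0.588 -0.073  0.023]
wheel_axis 0.6 [361.792 196.32 ] [ 0.426 -0.336  0.042]
wheel_axis 0.57 [266.368  84.48 ] [ 0.627 -0.164  0.056]
wheel_axis 0.24 [41.088 91.   ] [0.623 0.263 0.02 ]
crank_grip 0.69 [263.68 110.48] [ 0.584 -0.165  0.098]
timer_tab 0.94 [ 28.992 122.2  ] [0.567 0.26  0.062]
timer_pointer 0.92 [ 57.216 119.72 ] [0.571 0.245 0.018]
timer_pointer 0.48 [228.032 183.   ] [ 0.453 -0.08   0.044]
marker_edge 0.46 [ 63.104 150.08 ] [0.513 0.252 0.012]
```

View pics/3.png

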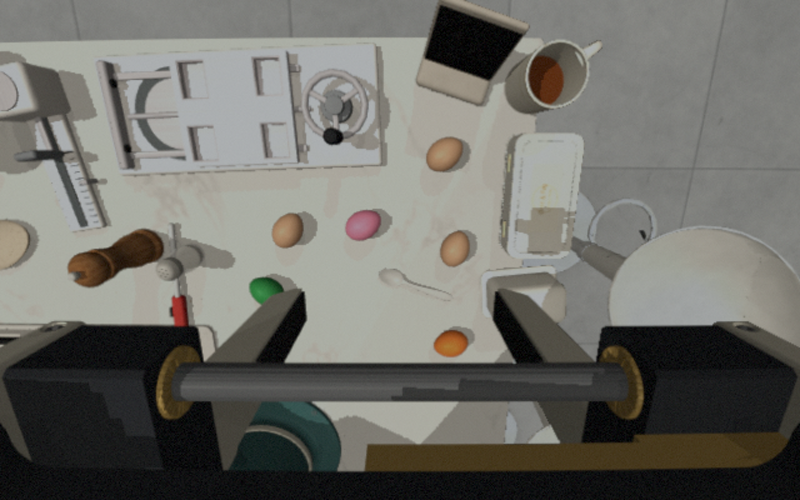

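```bash
python3 -m crank '[{"fingers":0.093,"x":0.0325,"y":0.034,"z":0.03,"rx":0,"ry":0,"rz":0},{"fingers":0.093,"x":0.0325,"y":0.034,"z":0.03,"rx":0,"ry":0,"rz":0},{"fingers":0.093,"x":0,"y":0,"z":0.03,"rx":0,"ry":0,"rz":9},{"fingers":0.093,"x":0,"y":0,"z":0.03,"rx":0,"ry":0,"rz":9},{"fingers":0.093,"x":0,"y":0,"z":0.03,"rx":0,"ry":0,"rz":9},{"fingers":0.093,"x":0,"y":0,"z":0.03,"rx":0,"ry":0,"rz":9},{"fingers":0.093,"x":0,"y":0,"z":0.03,"rx":0,"ry":0,"rz":9},{"fingers":0.093,"x":0,"y":0,"z":0.03,"rx":0,"ry":0,"rz":9},{"fingers":0.093,"x":0,"y":0,"z":0.02,"rx":0,"ry":0,"rz":0},{"fingers":0.093,"x":0,"y":0,"z":0,"rx":0,"ry":0,"rz":0}]' 20
python3 - <<'E'
from h import *
np.set_printoptions(precision=3,suppress=True)
w=cam("wrist");s=telemetry.state();print(s["position"],s["eef_rot"],s["joints"])
for e in eggs(w):print(*e)
d=np.array([ [0.563,-0.32] ])
E
```

```text
time_s: 4.8
position: [0.5629, -0.3195, 0.121]
eef_rot: [[0.591, -0.807, -0.002], [-0.807, -0.591, 0.001], [-0.002, 0.001, -1.0]]
wrist_force: [-0.4, -0.0, -0.6]
width: 0.999
[ 0.563 -0.32   0.123] [[ 0.59  -0.807 -0.   ]
 [-0.807 -0.59   0.   ]
 [-0.     0.    -1.   ]] [-0.556  0.079  1.578  0.     1.485  1.955]
[ 0.562 -0.32 ] -52.49061584472656 [46. 59.] [168. 134. 103.] [ 0.562 -0.32   0.044] 0.9 [319.449 191.743]
[ 0.445 -0.183] 38.00401306152344 [34. 45.] [188. 128. 144.] [ 0.456 -0.197  0.044] 0.89 [330.244 331.133]
[ 0.414 -0.352] -7.170440673828125 [22. 64.] [153. 121.  92.] [ 0.519 -0.364  0.182] 0.81 [441.25 244.05]
[ 0.462 -0.095] 40.54811096191406 [19. 35.] [97. 75. 56.] [ 0.464 -0.096  0.029] 0.58 [279.22  371.508]
[ 0.557 -0.063] -86.99620151519775 [22. 93.] [189. 191. 188.] [ 0.558 -0.071  0.035] 0.46 [202.062 352.788]
```

```bash
python3 -m crank '[{"fingers":0.093,"x":0,"y":0,"z":0.04,"rx":0,"ry":0,"rz":0},{"fingers":0.093,"x":0,"y":0,"z":0.04,"rx":0,"ry":0,"rz":0},{"fingers":0.093,"x":0,"y":0,"z":0.028,"rx":0,"ry":0,"rz":0},{"fingers":0.093,"x":0,"y":0,"z":0,"rx":0,"ry":0,"rz":0},{"fingers":0.03,"x":0,"y":0,"z":0,"rx":0,"ry":0,"rz":0},{"fingers":0.03,"x":0,"y":0,"z":0,"rx":0,"ry":0,"rz":0},{"fingers":0.03,"x":0,"y":0,"z":0,"rx":0,"ry":0,"rz":0},{"fingers":0.03,"x":0,"y":0,"z":0,"rx":0,"ry":0,"rz":0},{"fingers":0.03,"x":0,"y":0,"z":0,"rx":0,"ry":0,"rz":0}]' 20
```

```text
time_s: 6.02
position: [0.5634, -0.3197, 0.0144]
eef_rot: [[0.588, -0.809, 0.0], [-0.809, -0.588, -0.0], [0.0, -0.0, -1.0]]
wrist_force: [-0.0, 1.1, 0.1]
width: 0.506
```

```bash
python3 -m crank '[{"fingers":0.03,"x":0,"y":0,"z":-0.03,"rx":0,"ry":0,"rz":0},{"fingers":0.03,"x":0,"y":0,"z":-0.045,"rx":0,"ry":0,"rz":0},{"fingers":0.03,"x":0,"y":0,"z":-0.045,"rx":0,"ry":0,"rz":-9},{"fingers":0.03,"x":0,"y":0,"z":-0.045,"rx":0,"ry":0,"rz":-9},{"fingers":0.03,"x":0,"y":0,"z":-0.045,"rx":0,"ry":0,"rz":-9},{"fingers":0.03,"x":0,"y":0,"z":-0.025,"rx":0,"ry":0,"rz":-9},{"fingers":0.03,"x":0,"y":0,"z":0,"rx":0,"ry":0,"rz":-9},{"fingers":0.03,"x":0,"y":0,"z":0,"rx":0,"ry":0,"rz":-9},{"fingers":0.03,"x":0.005,"y":-0.045,"z":0,"rx":0,"ry":0,"rz":0},{"fingers":0.03,"x":0.005,"y":-0.045,"z":0,"rx":0,"ry":0,"rz":0},{"fingers":0.03,"x":0.005,"y":-0.045,"z":0,"rx":0,"ry":0,"rz":0},{"fingers":0.03,"x":0.005,"y":-0.045,"z":0,"rx":0,"ry":0,"rz":0},{"fingers":0.03,"x":0.005,"y":-0.045,"z":0,"rx":0,"ry":0,"rz":0},{"fingers":0.03,"x":0.005,"y":-0.045,"z":0,"rx":0,"ry":0,"rz":0},{"fingers":0.03,"x":0,"y":0,"z":0,"rx":0,"ry":0,"rz":0},{"fingers":0.03,"x":0,"y":0,"z":0,"rx":0,"ry":0,"rz":0}]'
python3 - <<'E'
from h import *
np.set_printoptions(precision=3,suppress=True)
w=cam("wrist");s=telemetry.state();print(s["position"],s["eef_rot"],s["joints"],s["width"])
for e in eggs(w):print(*e)
for l in["dimple0","wheel_axis","crank_grip","timer_tab","timer_pointer","marker_edge"]:
    for o in vision.spot_point(w,l)[:5]:
        uv=np.array(o["point"])[::-1]*[640,400];print(l,round(o["conf"],2),uv,world(w,uv)[0],world(w,uv,.035)[0])
save(w,"4.png",None,1.25)
v,u=np.mgrid[0:400,0:640]; X=world(w,np.c_[u.ravel(),v.ravel()]).reshape(400,640,3)
z=X[...,2]; m=(abs(z-0.035)<0.004)&(X[...,0]>.5)&(X[...,0]<.75)&(abs(X[...,1])<.15)
m=cv2.morphologyEx(m.astype(np.uint8),cv2.MORPH_OPEN,np.ones((3,3)))
P=X[m>0][:,:2]; print(len(P),cv2.minAreaRect((P*1000).astype(np.float32)),P.mean(0),np.median(X[m>0][:,2]))
np.savez("w4.npz",X=X,img=w["img"])
E
```

```text
time_s: 8.02
position: [0.5934, -0.0499, 0.2493]
eef_rot: [[1.0, 0.0, -0.0], [0.0, -1.0, -0.0], [-0.0, 0.0, -1.0]]
wrist_force: [-0.6, 0.1, -0.8]
width: 0.324
[ 0.593 -0.05   0.249] [[ 1. -0. -0.]
 [-0. -1. -0.]
 [-0.  0. -1.]] [-0.127 -0.067  1.52  -0.     1.688  1.444] 0.3218104650125706
[ 0.443 -0.074] -6.32061767578125 [40. 62.] [163. 130. 100.] [ 0.446 -0.077  0.044] 0.82 [333.75  259.966]
[ 0.319 -0.036] 89.8525390625 [16. 47.] [ 54. 129.  67.] [ 0.337 -0.036  0.044] 0.66 [310.717 324.585]
[ 0.42  -0.347] 42.50567626953125 [39. 60.] [115.  88.  66.] [ 0.42  -0.341  0.044] 0.65 [497.107 272.747]
[ 0.562 -0.321] -68.30780410766602 [49. 59.] [110.  84.  63.] [ 0.563 -0.318  0.044] 0.62 [495.808 189.848]
[ 0.46  -0.197] -85.04623746871948 [37. 60.] [168. 104. 119.] [ 0.461 -0.196  0.044] 0.57 [409.126 252.   ]
dimple0 0.92 [257.408 118.72 ] [0.666 0.036 0.023] [0.667 0.034 0.035]
dimple0 0.91 [336.512 176.8  ] [ 0.583 -0.077  0.024] [ 0.585 -0.077  0.035]
dimple0 0.91 [263.488 182.   ] [0.575 0.032 0.023] [0.577 0.03  0.035]
dimple0 0.59 [331.904 115.6  ] [ 0.671 -0.07   0.024] [ 0.671 -0.069  0.035]
wheel_axis 0.67 [399.808 152.   ] [ 0.623 -0.161  0.055] [ 0.621 -0.166  0.035]
wheel_axis 0.29 [335.872 115.   ] [ 0.671 -0.075  0.024] [ 0.671 -0.075  0.035]
crank_grip 0.57 [403.584 182.88 ] [ 0.59  -0.156  0.099] [ 0.576 -0.175  0.035]
timer_tab 0.59 [ 94.4 191.2] [0.57  0.262 0.062] [0.564 0.284 0.035]
timer_pointer 0.9 [126.592 188.6  ] [0.562 0.25  0.012] [0.567 0.234 0.035]
marker_edge 0.63 [132.928 214.8  ] [0.523 0.239 0.024] [0.526 0.232 0.035]
9187 ((623.453125, -18.69957733154297), (150.55531311035156, 164.7200927734375), 1.9644055366516113) [ 0.627 -0.019] 0.03568026575489175
```

View pics/4.png

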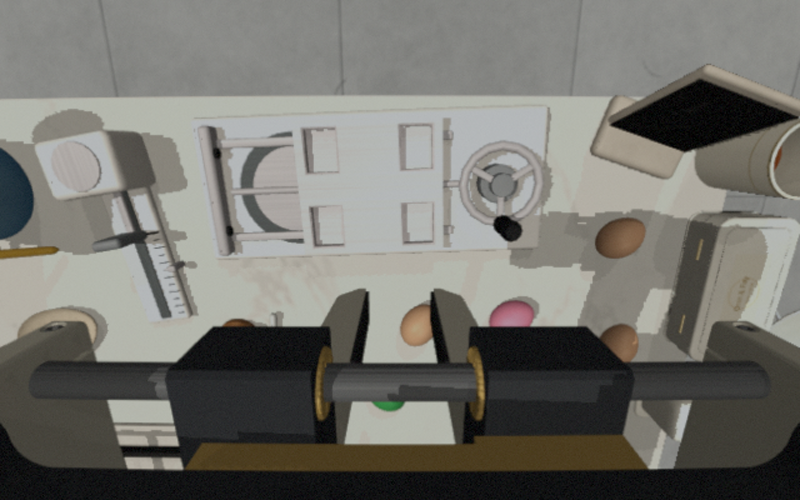

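```bash
python3 -m crank '[{"fingers":0.093,"x":-0.006,"y":0.054,"z":0,"rx":0,"ry":0,"rz":0},{"fingers":0.093,"x":-0.006,"y":0.054,"z":0,"rx":0,"ry":0,"rz":0},{"fingers":0.093,"x":-0.006,"y":0.054,"z":0,"rx":0,"ry":0,"rz":0},{"fingers":0.093,"x":-0.006,"y":0.054,"z":0,"rx":0,"ry":0,"rz":0},{"fingers":0.093,"x":-0.006,"y":0.054,"z":0,"rx":0,"ry":0,"rz":0},{"fingers":0.093,"x":0,"y":0,"z":0.02,"rx":0,"ry":0,"rz":9},{"fingers":0.093,"x":0,"y":0,"z":0.02,"rx":0,"ry":0,"rz":9},{"fingers":0.093,"x":0,"y":0,"z":0.02,"rx":0,"ry":0,"rz":9},{"fingers":0.093,"x":0,"y":0,"z":0.02,"rx":0,"ry":0,"rz":9},{"fingers":0.093,"x":0,"y":0,"z":0.02,"rx":0,"ry":0,"rz":9},{"fingers":0.093,"x":0,"y":0,"z":0.029,"rx":0,"ry":0,"rz":9},{"fingers":0.093,"x":0,"y":0,"z":0,"rx":0,"ry":0,"rz":0}]' 40
python3 - <<'E'
from h import *
np.set_printoptions(precision=3,suppress=True)
w=cam("wrist")
for e in eggs(w)[:2]:print(*e)
E
```

```text
time_s: 9.93
position: [0.5624, -0.3193, 0.1181]
eef_rot: [[0.588, -0.809, -0.003], [-0.809, -0.588, 0.002], [-0.003, 0.001, -1.0]]
wrist_force: [-0.4, 0.9, 0.1]
width: 0.999
[ 0.415 -0.352] -6.902442932128906 [24. 66.] [154. 123.  94.] [ 0.519 -0.364  0.169] 0.81 [442.028 243.934]
[ 0.562 -0.32 ] -51.784420013427734 [44. 59.] [169. 134. 103.] [ 0.562 -0.32   0.044] 0.64 [318.737 191.62 ]
```

```bash
python3 -m crank '[{"fingers":0.093,"x":0,"y":0,"z":0.04,"rx":0,"ry":0,"rz":0},{"fingers":0.093,"x":0,"y":0,"z":0.04,"rx":0,"ry":0,"rz":0},{"fingers":0.093,"x":0,"y":0,"z":0.03,"rx":0,"ry":0,"rz":0},{"fingers":0.093,"x":0,"y":0,"z":0,"rx":0,"ry":0,"rz":0},{"fingers":0.03,"x":0,"y":0,"z":0,"rx":0,"ry":0,"rz":0},{"fingers":0.03,"x":0,"y":0,"z":0,"rx":0,"ry":0,"rz":0},{"fingers":0.03,"x":0,"y":0,"z":0,"rx":0,"ry":0,"rz":0},{"fingers":0.03,"x":0,"y":0,"z":0,"rx":0,"ry":0,"rz":0},{"fingers":0.03,"x":0,"y":0,"z":0,"rx":0,"ry":0,"rz":0},{"fingers":0.03,"x":0,"y":0,"z":-0.01,"rx":0,"ry":0,"rz":0},{"fingers":0.03,"x":0,"y":0,"z":-0.01,"rx":0,"ry":0,"rz":0},{"fingers":0.03,"x":0,"y":0,"z":-0.01,"rx":0,"ry":0,"rz":0},{"fingers":0.03,"x":0,"y":0,"z":0,"rx":0,"ry":0,"rz":0}]' 40
```

```text
time_s: 11.65
position: [0.5639, -0.32, 0.0416]
eef_rot: [[0.588, -0.809, 0.002], [-0.809, -0.588, -0.001], [0.002, -0.001, -1.0]]
wrist_force: [0.2, 0.1, -0.1]
width: 0.322
```

```bash
python3 -m crank '[{"fingers":0.093,"x":0,"y":0,"z":-0.04,"rx":0,"ry":0,"rz":0},{"fingers":0.093,"x":0,"y":0,"z":-0.04,"rx":0,"ry":0,"rz":0},{"fingers":0.093,"x":0,"y":0,"z":0,"rx":0,"ry":0,"rz":0},{"fingers":0.093,"x":0,"y":0,"z":0,"rx":0,"ry":0,"rz":0},{"fingers":0.093,"x":0,"y":0,"z":0,"rx":0,"ry":0,"rz":0},{"fingers":0.093,"x":0,"y":0,"z":0,"rx":0,"ry":0,"rz":0}]' 30
python3 - <<'E'
from h import *
np.set_printoptions(precision=3,suppress=True)
w=cam("wrist"); print(telemetry.state()["position"])
for e in eggs(w)[:2]:print(*e)
E
```

```text
time_s: 12.4
position: [0.5631, -0.3195, 0.1192]
eef_rot: [[0.588, -0.809, -0.001], [-0.809, -0.588, 0.001], [-0.001, 0.001, -1.0]]
wrist_force: [-0.4, 0.2, 0.3]
width: 0.921
[ 0.563 -0.32   0.119]
[ 0.562 -0.32 ] -55.704322814941406 [46. 60.] [170.5 136.  105. ] [ 0.562 -0.32   0.044] 0.95 [319.54  191.719]
[ 0.446 -0.184] 36.30265808105469 [39. 47.] [190. 129. 145.] [ 0.575 -0.343  0.257] 0.87 [330.784 331.062]
```

```bash
python3 -m crank '[{"fingers":0.093,"x":0,"y":0,"z":0.04,"rx":0,"ry":0,"rz":0},{"fingers":0.093,"x":0,"y":0,"z":0.04,"rx":0,"ry":0,"rz":0},{"fingers":0.093,"x":0,"y":0,"z":0.028,"rx":0,"ry":0,"rz":0},{"fingers":0.093,"x":0,"y":0,"z":0,"rx":0,"ry":0,"rz":0},{"fingers":0.03,"x":0,"y":0,"z":0,"rx":0,"ry":0,"rz":0},{"fingers":0.03,"x":0,"y":0,"z":0,"rx":0,"ry":0,"rz":0},{"fingers":0.03,"x":0,"y":0,"z":0,"rx":0,"ry":0,"rz":0},{"fingers":0.03,"x":0,"y":0,"z":0,"rx":0,"ry":0,"rz":0},{"fingers":0.03,"x":0,"y":0,"z":0,"rx":0,"ry":0,"rz":0},{"fingers":0.03,"x":0,"y":0,"z":0,"rx":0,"ry":0,"rz":0},{"fingers":0.03,"x":0,"y":0,"z":0,"rx":0,"ry":0,"rz":0},{"fingers":0.03,"x":0,"y":0,"z":0,"rx":0,"ry":0,"rz":0}]' 30
python3 -m crank '[{"fingers":0.03,"x":0,"y":0,"z":0,"rx":0,"ry":0,"rz":0}, {"fingers":0.03,"x":0,"y":0,"z":-0.02,"rx":0,"ry":0,"rz":0},{"fingers":0.03,"x":0,"y":0,"z":-0.02,"rx":0,"ry":0,"rz":0},{"fingers":0.03,"x":0,"y":0,"z":-0.02,"rx":0,"ry":0,"rz":0},{"fingers":0.03,"x":0,"y":0,"z":0,"rx":0,"ry":0,"rz":0},{"fingers":0.03,"x":0,"y":0,"z":0,"rx":0,"ry":0,"rz":0}]'
```

```text
time_s: 14.0
position: [0.5634, -0.3197, 0.0122]
eef_rot: [[0.588, -0.809, -0.0], [-0.809, -0.588, 0.0], [-0.0, 0.0, -1.0]]
wrist_force: [-0.9, -0.9, 0.0]
width: 0.325
time_s: 14.75
position: [0.5632, -0.3196, 0.0719]
eef_rot: [[0.588, -0.809, -0.0], [-0.809, -0.588, 0.0], [-0.0, 0.0, -1.0]]
wrist_force: [-0.2, -0.4, 0.1]
width: 0.32
```

Run:
```python
from h import *
np.set_printoptions(precision=3,suppress=True)
w=cam("wrist")
for e in eggs(w)[:3]:print(*e)
save(w,"5.png",(160,80,480,320),2.4)
```

```text
[ 0.462 -0.207] 39.92213439941406 [36. 47.] [157.  97. 111.] [ 0.465 -0.211  0.039] 0.9 [333.055 343.718]
[ 0.428 -0.354] 17.13172149658203 [18. 51.] [129. 101.  77.] [ 0.548 -0.376  0.203] 0.8 [455.462 256.764]
[ 0.562 -0.319] -52.340763092041016 [45. 60.] [180. 145. 112.] [ 0.562 -0.32   0.044] 0.6 [319.179 205.722]
```

View pics/5.png

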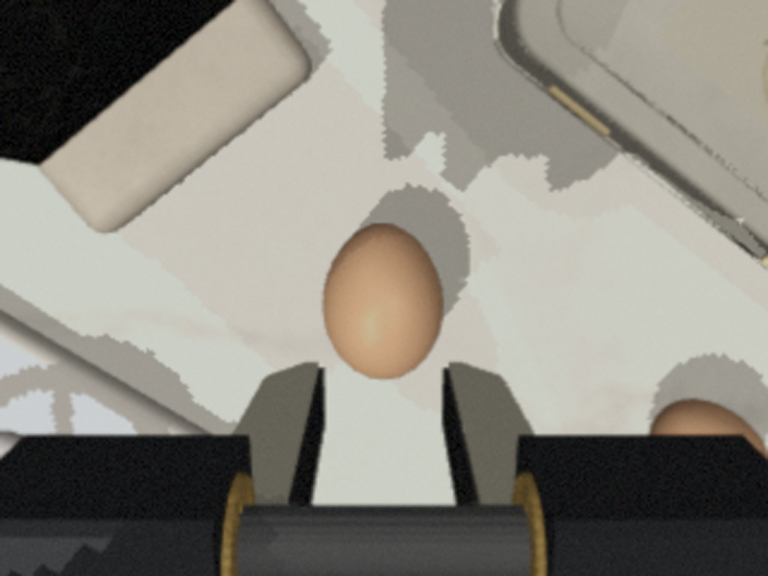

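Run:
```python
from h import *
np.set_printoptions(precision=3,suppress=True)
w=cam("wrist"); T=np.array(w["tool_from_camera"]); w["M"]=T
print(T, w["distortion"])
for u in (285,292,352,358,280,365):
  for v in (234,238,245,255,265):
    print((u,v),w["range_z"][v,u],world(w,[[u,v]])[0])
s=telemetry.state();print(s["position"],s["joints"])
```

```text
[[-0.     0.962  0.273  0.077]
 [ 1.     0.     0.001  0.001]
 [ 0.001  0.273 -0.962 -0.203]
 [ 0.     0.     0.     1.   ]] [-0.019  0.     0.     0.     0.   ]
(285, 234) 0.17339112 [ 0.01  -0.019 -0.042]
(285, 238) 0.16904205 [ 0.01  -0.019 -0.047]
(285, 245) 0.1580628 [ 0.01  -0.017 -0.058]
(285, 255) 0.14687836 [ 0.01  -0.016 -0.07 ]
(285, 265) 0.13973588 [ 0.009 -0.015 -0.077]
(292, 234) 0.17568108 [ 0.009 -0.015 -0.04 ]
(292, 238) 0.17004263 [ 0.009 -0.015 -0.046]
(292, 245) 0.16106646 [ 0.009 -0.014 -0.055]
(292, 255) 0.15854046 [ 0.005 -0.014 -0.059]
(292, 265) 0.1590294 [-0.001 -0.014 -0.06 ]
(352, 234) 0.17258729 [ 0.01   0.021 -0.043]
(352, 238) 0.16773748 [ 0.01   0.02  -0.048]
(352, 245) 0.1581751 [ 0.01   0.019 -0.058]
(352, 255) 0.1472715 [ 0.01   0.018 -0.069]
(352, 265) 0.13949576 [ 0.009  0.017 -0.078]
(358, 234) 0.17198133 [ 0.011  0.024 -0.043]
(358, 238) 0.16682988 [ 0.01   0.023 -0.049]
(358, 245) 0.1581168 [ 0.01   0.022 -0.058]
(358, 255) 0.14739373 [ 0.01   0.021 -0.069]
(358, 265) 0.13764966 [ 0.01   0.019 -0.079]
(280, 234) 0.17277934 [ 0.01  -0.022 -0.043]
(280, 238) 0.16659224 [ 0.01  -0.021 -0.049]
(280, 245) 0.15717077 [ 0.011 -0.02  -0.059]
(280, 255) 0.14629717 [ 0.01  -0.018 -0.07 ]
(280, 265) 0.13767718 [ 0.01  -0.017 -0.079]
(365, 234) 0.29497913 [-0.037  0.047  0.071]
(365, 238) 0.16740035 [ 0.01   0.027 -0.048]
(365, 245) 0.15772255 [ 0.01   0.026 -0.058]
(365, 255) 0.14646503 [ 0.01   0.024 -0.07 ]
(365, 265) 0.13697124 [ 0.01   0.023 -0.08 ]
[ 0.563 -0.319  0.071] [-0.555  0.108  1.632  0.     1.403  1.958]
```

Run:
```python
from h import *
np.set_printoptions(precision=3,suppress=True)
s=telemetry.state();print(s["position"])
for n in("side","scene"):
    p=cam(n); v,u=np.mgrid[0:400,0:640]; X=world(p,np.c_[u.ravel(),v.ravel()])
    m=(np.hypot(X[:,0]-.563,X[:,1]+.32)<.06)&(X[:,2]>.05)&(X[:,2]<.25)
    print(n,m.sum(),np.histogram(X[m][:,2],bins=np.arange(.05,.26,.01)))
    uv=proj(p,[s["position"],s["position"]+[0,0,.039]]); print(uv)
    if n=="side": save(p,"6.png",(330,190,430,290),6)
```

```text
[ 0.563 -0.319  0.071]
side 989 (array([  0,   0,   0,   0,   0,   6,  37,  53,  54,  44,  34,  24,  11,
         1,  38,  97, 188, 118, 189,  95]), array([0.05, 0.06, 0.07, 0.08, 0.09, 0.1 , 0.11, 0.12, 0.13, 0.14, 0.15,
       0.16, 0.17, 0.18, 0.19, 0.2 , 0.21, 0.22, 0.23, 0.24, 0.25]))
[[371.817 246.574]
 [372.55  235.05 ]]
scene 934 (array([  0,   0,   0,   0,   0,   3,  31,  36,  41,  35,  38,  41,  42,
        34,  45, 140, 114, 116, 137,  81]), array([0.05, 0.06, 0.07, 0.08, 0.09, 0.1 , 0.11, 0.12, 0.13, 0.14, 0.15,
       0.16, 0.17, 0.18, 0.19, 0.2 , 0.21, 0.22, 0.23, 0.24, 0.25]))
[[337.691 161.969]
 [338.243 150.114]]
```

View pics/6.png

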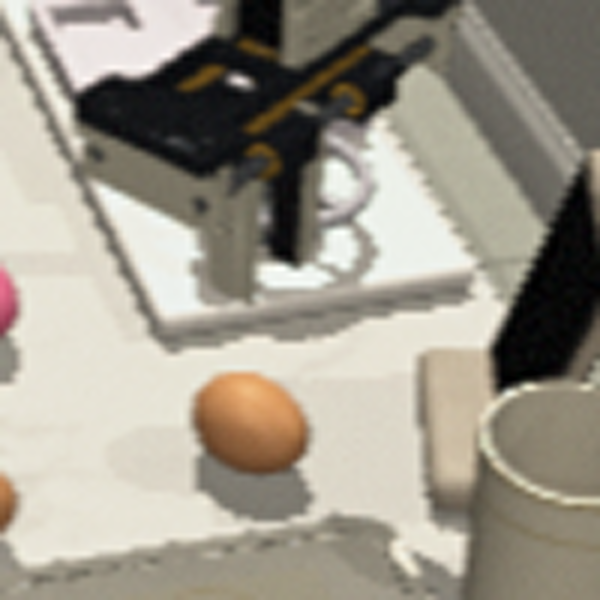

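The reported TCP lies about 38 mm below where the fingertips really are, and the wrist, side and scene cameras all agree on this. So the earlier grasps closed above the egg. I'll lower every grip by 38 mm from here on.

```bash
python3 -m crank '[{"fingers":0.075,"x":0,"y":0,"z":0,"rx":0,"ry":0,"rz":0},{"fingers":0.075,"x":0,"y":0,"z":0,"rx":0,"ry":0,"rz":0},{"fingers":0.075,"x":0,"y":0,"z":0,"rx":0,"ry":0,"rz":0},{"fingers":0.075,"x":0,"y":0,"z":0.02,"rx":0,"ry":0,"rz":0},{"fingers":0.075,"x":0,"y":0,"z":0.03,"rx":0,"ry":0,"rz":0},{"fingers":0.075,"x":0,"y":0,"z":0.03,"rx":0,"ry":0,"rz":0},{"fingers":0.075,"x":0,"y":0,"z":0.008,"rx":0,"ry":0,"rz":0},{"fingers":0.075,"x":0,"y":0,"z":0.005,"rx":0,"ry":0,"rz":0},{"fingers":0.075,"x":0,"y":0,"z":0.005,"rx":0,"ry":0,"rz":0},{"fingers":0.075,"x":0,"y":0,"z":0,"rx":0,"ry":0,"rz":0}]' 25
python3 -m crank '[{"fingers":0.03,"x":0,"y":0,"z":0,"rx":0,"ry":0,"rz":0},{"fingers":0.03,"x":0,"y":0,"z":0,"rx":0,"ry":0,"rz":0},{"fingers":0.03,"x":0,"y":0,"z":0,"rx":0,"ry":0,"rz":0},{"fingers":0.03,"x":0,"y":0,"z":0,"rx":0,"ry":0,"rz":0},{"fingers":0.03,"x":0,"y":0,"z":0,"rx":0,"ry":0,"rz":0},{"fingers":0.03,"x":0,"y":0,"z":0,"rx":0,"ry":0,"rz":0},{"fingers":0.03,"x":0,"y":0,"z":-0.02,"rx":0,"ry":0,"rz":0},{"fingers":0.03,"x":0,"y":0,"z":-0.02,"rx":0,"ry":0,"rz":0},{"fingers":0.03,"x":0,"y":0,"z":0,"rx":0,"ry":0,"rz":0}]'
```

```text
time_s: 16.25
position: [0.5636, -0.3198, -0.0254]
eef_rot: [[0.588, -0.809, 0.0], [-0.809, -0.588, -0.0], [0.0, -0.0, -1.0]]
wrist_force: [0.5, -0.0, 0.4]
width: 0.805
time_s: 17.38
position: [0.5646, -0.3204, 0.0172]
eef_rot: [[0.588, -0.809, 0.003], [-0.809, -0.588, -0.002], [0.004, -0.002, -1.0]]
wrist_force: [0.7, 0.6, -0.6]
width: 0.486
```

```bash
python3 -m crank '[{"fingers":0.03,"x":0,"y":0,"z":-0.023,"rx":0,"ry":0,"rz":0},{"fingers":0.03,"x":0,"y":0,"z":-0.01,"rx":0,"ry":0,"rz":-9.333},{"fingers":0.03,"x":0,"y":0,"z":-0.01,"rx":0,"ry":0,"rz":-9.333},{"fingers":0.03,"x":0,"y":0,"z":-0.01,"rx":0,"ry":0,"rz":-9.333},{"fingers":0.03,"x":0,"y":0,"z":-0.01,"rx":0,"ry":0,"rz":-9.333},{"fingers":0.03,"x":0,"y":0,"z":-0.01,"rx":0,"ry":0,"rz":-9.333},{"fingers":0.03,"x":0,"y":0,"z":-0.01,"rx":0,"ry":0,"rz":-9.333},{"fingers":0.03,"x":0.0161,"y":-0.0503,"z":0,"rx":0,"ry":0,"rz":0},{"fingers":0.03,"x":0.0161,"y":-0.0503,"z":0,"rx":0,"ry":0,"rz":0},{"fingers":0.03,"x":0.0161,"y":-0.0503,"z":0,"rx":0,"ry":0,"rz":0},{"fingers":0.03,"x":0.0161,"y":-0.0503,"z":0,"rx":0,"ry":0,"rz":0},{"fingers":0.03,"x":0.0161,"y":-0.0503,"z":0,"rx":0,"ry":0,"rz":0},{"fingers":0.03,"x":0.0161,"y":-0.0503,"z":0,"rx":0,"ry":0,"rz":0},{"fingers":0.03,"x":0.0161,"y":-0.0503,"z":0,"rx":0,"ry":0,"rz":0},{"fingers":0.03,"x":0,"y":0,"z":0,"rx":0,"ry":0,"rz":0}]'
python3 - <<'E'
from h import *
np.set_printoptions(precision=3,suppress=True)
w=cam("wrist");s=telemetry.state();print(s["position"],s["joints"],s["width"])
for e in eggs(w,0.11)[:3]:print(*e)
for l in["dimple0","wheel_axis","crank_grip","timer_tab","timer_pointer","marker_edge"]:
    for o in vision.spot_point(w,l)[:4]:
        uv=np.array(o["point"])[::-1]*[640,400];print(l,round(o["conf"],2),uv,world(w,uv)[0],world(w,uv,.035)[0])
save(w,"7.png",None,1.25)
E
```

```text
time_s: 19.25
position: [0.6641, 0.0393, 0.0979]
eef_rot: [[0.999, 0.038, -0.0], [0.038, -0.999, 0.0], [0.0, -0.0, -1.0]]
wrist_force: [0.3, -0.3, -0.6]
width: 0.485
[0.664 0.038 0.098] [ 0.018  0.128  1.566 -0.     1.448  1.552] 0.4867873741187969
[0.645 0.037] 5.2536773681640625 [58. 70.] [131. 101.  75.] [0.695 0.034 0.232] 0.6 [319.412 253.896]
[0.628 0.201] -37.880401611328125 [35. 44.] [64. 65. 63.] [0.686 0.116 0.22 ] 0.3 [ 96.259 267.729]
dimple0 0.95 [321.6 199. ] [0.661 0.035 0.023] [0.665 0.036 0.035]
dimple0 0.9 [435.072 199.92 ] [ 0.665 -0.077  0.024] [ 0.668 -0.072  0.035]
wheel_axis 0.73 [530.624 248.72 ] [ 0.63  -0.161  0.055] [ 0.621 -0.177  0.035]
timer_tab 0.89 [ 78.976 289.52 ] [0.692 0.104 0.232] [0.556 0.287 0.035]
timer_pointer 0.75 [128.128 273.6  ] [0.697 0.09  0.232] [0.577 0.232 0.035]
```

View pics/7.png

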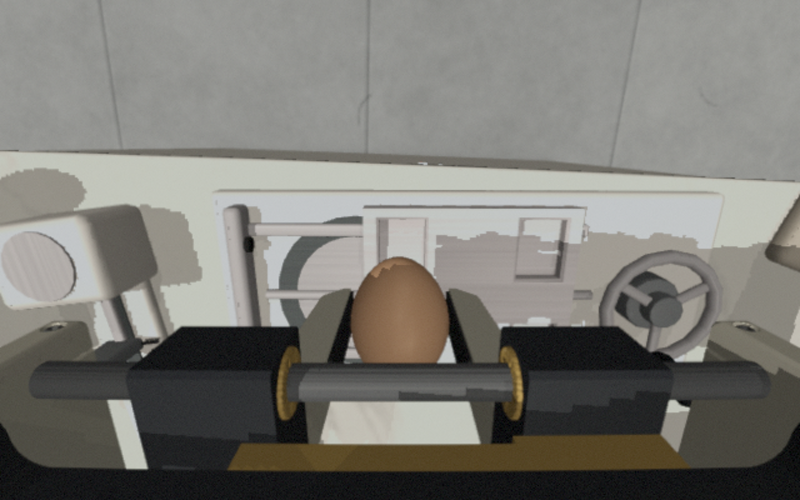

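```bash
python3 -m crank '[{"fingers":0.03,"x":0.001,"y":0.002,"z":0.035,"rx":0,"ry":0,"rz":0},{"fingers":0.03,"x":0,"y":0,"z":0.035,"rx":0,"ry":0,"rz":0},{"fingers":0.03,"x":0,"y":0,"z":0.012,"rx":0,"ry":0,"rz":0},{"fingers":0.03,"x":0,"y":0,"z":0.007,"rx":0,"ry":0,"rz":0},{"fingers":0.03,"x":0,"y":0,"z":0.005,"rx":0,"ry":0,"rz":0},{"fingers":0.03,"x":0,"y":0,"z":0,"rx":0,"ry":0,"rz":0},{"fingers":0.03,"x":0,"y":0,"z":0,"rx":0,"ry":0,"rz":0}]'
```

```text
time_s: 20.52
position: [0.6653, 0.0342, 0.0041]
eef_rot: [[0.999, 0.035, 0.001], [0.035, -0.999, 0.0], [0.001, -0.0, -1.0]]
wrist_force: [1.2, 0.4, 2.0]
width: 0.488
```

```bash
python3 -m crank '[{"fingers":0.068,"x":0,"y":0,"z":0,"rx":0,"ry":0,"rz":0},{"fingers":0.068,"x":0,"y":0,"z":0,"rx":0,"ry":0,"rz":0},{"fingers":0.068,"x":0,"y":0,"z":0,"rx":0,"ry":0,"rz":0},{"fingers":0.068,"x":0,"y":0,"z":-0.02,"rx":0,"ry":0,"rz":0},{"fingers":0.068,"x":0,"y":0,"z":-0.05,"rx":0,"ry":0,"rz":0},{"fingers":0.075,"x":0,"y":0,"z":-0.05,"rx":0,"ry":0,"rz":0},{"fingers":0.075,"x":-0.0446,"y":0.0207,"z":0,"rx":0,"ry":0,"rz":0},{"fingers":0.075,"x":-0.0446,"y":0.0207,"z":0,"rx":0,"ry":0,"rz":0},{"fingers":0.075,"x":-0.0446,"y":0.0207,"z":0,"rx":0,"ry":0,"rz":0},{"fingers":0.075,"x":-0.0446,"y":0.0207,"z":0,"rx":0,"ry":0,"rz":0},{"fingers":0.075,"x":-0.0446,"y":0.0207,"z":0,"rx":0,"ry":0,"rz":0},{"fingers":0.075,"x":0,"y":0,"z":0,"rx":0,"ry":0,"rz":8.75},{"fingers":0.075,"x":0,"y":0,"z":0,"rx":0,"ry":0,"rz":8.75},{"fingers":0.075,"x":0,"y":0,"z":0,"rx":0,"ry":0,"rz":8.75},{"fingers":0.075,"x":0,"y":0,"z":0,"rx":0,"ry":0,"rz":8.75},{"fingers":0.075,"x":0,"y":0,"z":0,"rx":0,"ry":0,"rz":0}]'
cat >> h.py <<'E'
def dims(p):
    "spots of dimples on tray plane"
    return [world(p,np.array(o["point"])[::-1]*[640,400],.035)[0][:2] for o in vision.spot_point(p,"dimple0") if o["conf"]>.4]
def togo(x,y,tool=True):
    s=telemetry.state(); R=np.array(s["eef_rot"]); d=np.array([x,y,0])-np.array(s["position"])*[1,1,0]
    return (R.T@d)[:2]
E
python3 - <<'E'
from h import *
np.set_printoptions(precision=4,suppress=True)
w=cam("wrist");s=telemetry.state();print(s["position"],s["joints"])
for e in eggs(w):print(*e, togo(*e[0]))
print(np.array(dims(w)))
E
```

```text
time_s: 22.52
position: [0.4457, -0.0771, 0.1245]
eef_rot: [[0.839, -0.544, 0.001], [-0.544, -0.839, -0.0], [0.001, -0.0, -1.0]]
wrist_force: [-0.6, -0.1, -0.5]
width: 0.805
[ 0.4457 -0.0771  0.1243] [-0.2276 -0.369   1.9752 -0.      1.5342  1.9159]
[ 0.3458 -0.0368] 57.168548583984375 [38. 61.] [38. 95. 48.] [ 0.3485 -0.038   0.0432] 0.9 [335.6198 278.8678] [-0.1058  0.0202]
[ 0.4449 -0.077 ] -30.618515014648438 [44. 60.] [153. 120.  90.] [ 0.4455 -0.0773  0.0441] 0.88 [318.5746 190.8582] [-0.0007  0.0004]
[ 0.4151 -0.344 ] -0.21991729736328125 [58. 60.] [102.  78.  58.] [ 0.4159 -0.3397  0.0442] 0.68 [562.8497  72.3353] [0.1189 0.241 ]
[0.6823 0.0526] 22.292572021484375 [54. 76.] [136. 106.  80.] [0.666  0.0341 0.0718] 0.67 [73.8434 62.798 ] [ 0.1287 -0.2372]
[ 0.4543 -0.1964] -62.50607872009277 [46. 58.] [125.  73.  84.] [ 0.4551 -0.1947  0.0441] 0.67 [412.5733 120.96  ] [0.0719 0.0956]
[ 0.2452 -0.3417] 51.37480163574219 [55. 66.] [111.  58.  23.] [ 0.249  -0.3387  0.0439] 0.56 [614.1753 211.487 ] [-0.0251  0.3311]
[[ 0.5814 -0.0743]
 [ 0.5787  0.0325]]
```

```bash
python3 -m crank '[{"fingers":0.075,"x":0,"y":0,"z":0.05,"rx":0,"ry":0,"rz":0},{"fingers":0.075,"x":0,"y":0,"z":0.05,"rx":0,"ry":0,"rz":0},{"fingers":0.075,"x":0,"y":0,"z":0.03,"rx":0,"ry":0,"rz":-1},{"fingers":0.075,"x":0,"y":0,"z":0.01,"rx":0,"ry":0,"rz":0},{"fingers":0.075,"x":0,"y":0,"z":0.01,"rx":0,"ry":0,"rz":0},{"fingers":0.075,"x":0,"y":0,"z":0,"rx":0,"ry":0,"rz":0},{"fingers":0.03,"x":0,"y":0,"z":0,"rx":0,"ry":0,"rz":0},{"fingers":0.03,"x":0,"y":0,"z":0,"rx":0,"ry":0,"rz":0},{"fingers":0.03,"x":0,"y":0,"z":0,"rx":0,"ry":0,"rz":0},{"fingers":0.03,"x":0,"y":0,"z":0,"rx":0,"ry":0,"rz":0},{"fingers":0.03,"x":0,"y":0,"z":0,"rx":0,"ry":0,"rz":0},{"fingers":0.03,"x":0,"y":0,"z":0,"rx":0,"ry":0,"rz":0},{"fingers":0.03,"x":0,"y":0,"z":-0.02,"rx":0,"ry":0,"rz":0},{"fingers":0.03,"x":0,"y":0,"z":-0.04,"rx":0,"ry":0,"rz":0},{"fingers":0.03,"x":0,"y":0,"z":-0.04,"rx":0,"ry":0,"rz":0},{"fingers":0.03,"x":0,"y":0,"z":0,"rx":0,"ry":0,"rz":0}]' 25
```

```text
time_s: 24.68
position: [0.4469, -0.0773, 0.0761]
eef_rot: [[0.848, -0.53, 0.004], [-0.53, -0.848, -0.001], [0.004, -0.001, -1.0]]
wrist_force: [-0.2, -0.8, -1.4]
width: 0.483
```

```bash
python3 -m crank '[{"fingers":0.03,"x":0,"y":0,"z":-0.01,"rx":0,"ry":0,"rz":-8.5},{"fingers":0.03,"x":0,"y":0,"z":-0.01,"rx":0,"ry":0,"rz":-8.5},{"fingers":0.03,"x":0,"y":0,"z":0,"rx":0,"ry":0,"rz":-8.5},{"fingers":0.03,"x":0,"y":0,"z":0,"rx":0,"ry":0,"rz":-8.5},{"fingers":0.03,"x":0.034,"y":-0.0263,"z":0,"rx":0,"ry":0,"rz":0},{"fingers":0.03,"x":0.034,"y":-0.0263,"z":0,"rx":0,"ry":0,"rz":0},{"fingers":0.03,"x":0.034,"y":-0.0263,"z":0,"rx":0,"ry":0,"rz":0},{"fingers":0.03,"x":0.034,"y":-0.0263,"z":0,"rx":0,"ry":0,"rz":0},{"fingers":0.03,"x":0,"y":0,"z":0,"rx":0,"ry":0,"rz":0},{"fingers":0.03,"x":0,"y":0,"z":0,"rx":0,"ry":0,"rz":0}]'
python3 - <<'E'
from h import *
np.set_printoptions(precision=4,suppress=True)
w=cam("wrist");s=telemetry.state();print(s["position"],s["width"],s["eef_rot"][0])
for e in eggs(w,.05):print(*e)
print(np.array(dims(w)),togo(.5787,.0328))
E
```

```text
time_s: 25.92
position: [0.5771, 0.0326, 0.092]
eef_rot: [[0.999, 0.035, -0.002], [0.035, -0.999, -0.0], [-0.002, 0.0, -1.0]]
wrist_force: [0.4, -0.3, -0.3]
width: 0.484
[0.577  0.0324 0.0924] 0.4832351106058344 [ 0.9994  0.0346 -0.0013]
[0.6658 0.0356] 0.9983062744140625 [45. 58.] [166. 131. 100.] [0.6671 0.0357 0.0718] 0.83 [317.5556  98.2963]
[ 0.4584 -0.1962] -21.263343811035156 [11. 16.] [181. 119. 135.] [ 0.4543 -0.2009  0.0449] 0.7 [539.2432 325.3243]
[0.5314 0.0292] 2.9969940185546875 [74. 91.] [123.  94.  70.] [0.5788 0.031  0.1627] 0.56 [319.4704 252.8182]
[[ 0.5785  0.0322]
 [ 0.5815 -0.0755]
 [ 0.6662 -0.0716]] [ 0.0015 -0.0005]
```

```bash
python3 -m crank '[{"fingers":0.03,"x":0.002,"y":0,"z":0.035,"rx":0,"ry":0,"rz":0},{"fingers":0.03,"x":0,"y":0,"z":0.03,"rx":0,"ry":0,"rz":0},{"fingers":0.03,"x":0,"y":0,"z":0.012,"rx":0,"ry":0,"rz":0},{"fingers":0.03,"x":0,"y":0,"z":0.007,"rx":0,"ry":0,"rz":0},{"fingers":0.03,"x":0,"y":0,"z":0.004,"rx":0,"ry":0,"rz":0},{"fingers":0.03,"x":0,"y":0,"z":0,"rx":0,"ry":0,"rz":0},{"fingers":0.03,"x":0,"y":0,"z":0,"rx":0,"ry":0,"rz":0}]'
```

```text
time_s: 26.95
position: [0.5802, 0.0329, 0.0059]
eef_rot: [[0.999, 0.035, 0.001], [0.035, -0.999, -0.0], [0.001, 0.0, -1.0]]
wrist_force: [0.4, -0.5, -1.1]
width: 0.484
```

```bash
python3 -m crank '[{"fingers":0.03,"x":0,"y":0,"z":0.003,"rx":0,"ry":0,"rz":0},{"fingers":0.03,"x":0,"y":0,"z":0,"rx":0,"ry":0,"rz":0},{"fingers":0.068,"x":0,"y":0,"z":0,"rx":0,"ry":0,"rz":0},{"fingers":0.068,"x":0,"y":0,"z":0,"rx":0,"ry":0,"rz":0},{"fingers":0.068,"x":0,"y":0,"z":0,"rx":0,"ry":0,"rz":0},{"fingers":0.068,"x":0,"y":0,"z":-0.02,"rx":0,"ry":0,"rz":0},{"fingers":0.068,"x":0,"y":0,"z":-0.05,"rx":0,"ry":0,"rz":0},{"fingers":0.075,"x":0,"y":0,"z":-0.05,"rx":0,"ry":0,"rz":0},{"fingers":0.075,"x":-0.0254,"y":0.0529,"z":0,"rx":0,"ry":0,"rz":0},{"fingers":0.075,"x":-0.0254,"y":0.0529,"z":0,"rx":0,"ry":0,"rz":0},{"fingers":0.075,"x":-0.0254,"y":0.0529,"z":0,"rx":0,"ry":0,"rz":0},{"fingers":0.075,"x":-0.0254,"y":0.0529,"z":0,"rx":0,"ry":0,"rz":0},{"fingers":0.075,"x":-0.0254,"y":0.0529,"z":0,"rx":0,"ry":0,"rz":0},{"fingers":0.075,"x":-0.0254,"y":0.0529,"z":0,"rx":0,"ry":0,"rz":0},{"fingers":0.075,"x":-0.0254,"y":0.0529,"z":0,"rx":0,"ry":0,"rz":0},{"fingers":0.075,"x":0,"y":0,"z":0,"rx":0,"ry":0,"rz":7.33},{"fingers":0.075,"x":0,"y":0,"z":0,"rx":0,"ry":0,"rz":7.33},{"fingers":0.075,"x":0,"y":0,"z":0,"rx":0,"ry":0,"rz":7.33},{"fingers":0.075,"x":0,"y":0,"z":0,"rx":0,"ry":0,"rz":0}]'
python3 - <<'E'
from h import *
np.set_printoptions(precision=4,suppress=True)
w=cam("wrist");s=telemetry.state();print(s["position"],s["joints"])
for e in eggs(w):print(*e, togo(*e[0]))
E
```

```text
time_s: 29.32
position: [0.4151, -0.3435, 0.1236]
eef_rot: [[0.94, -0.341, 0.001], [-0.341, -0.94, -0.001], [0.001, 0.0, -1.0]]
wrist_force: [-0.2, -0.2, -0.0]
width: 0.806
[ 0.4151 -0.3435  0.1234] [-0.7385 -0.1624  1.8106 -0.      1.4923  1.1784]
[ 0.2306 -0.3356] 72.51394653320312 [24. 56.] [169. 103.  43.] [ 0.2464 -0.3424  0.0438] 0.91 [363.3011 327.4624] [-0.1763  0.0552]
[ 0.4546 -0.1946] -64.8206958770752 [46. 63.] [163. 100. 114.] [ 0.4548 -0.1967  0.044 ] 0.76 [177.2374 202.3381] [-0.0134 -0.1534]
[ 0.415  -0.3418] -19.64940643310547 [44. 60.] [152. 119.  90.] [ 0.4158 -0.3422  0.0441] 0.56 [316.1095 190.6058] [-0.0007 -0.0014]
```

```bash
python3 -m crank '[{"fingers":0.075,"x":-0.0005,"y":-0.001,"z":0.05,"rx":0,"ry":0,"rz":0},{"fingers":0.075,"x":0,"y":0,"z":0.05,"rx":0,"ry":0,"rz":0},{"fingers":0.075,"x":0,"y":0,"z":0.03,"rx":0,"ry":0,"rz":0},{"fingers":0.075,"x":0,"y":0,"z":0.01,"rx":0,"ry":0,"rz":0},{"fingers":0.075,"x":0,"y":0,"z":0.009,"rx":0,"ry":0,"rz":0},{"fingers":0.075,"x":0,"y":0,"z":0,"rx":0,"ry":0,"rz":0},{"fingers":0.03,"x":0,"y":0,"z":0,"rx":0,"ry":0,"rz":0},{"fingers":0.03,"x":0,"y":0,"z":0,"rx":0,"ry":0,"rz":0},{"fingers":0.03,"x":0,"y":0,"z":0,"rx":0,"ry":0,"rz":0},{"fingers":0.03,"x":0,"y":0,"z":0,"rx":0,"ry":0,"rz":0},{"fingers":0.03,"x":0,"y":0,"z":0,"rx":0,"ry":0,"rz":0},{"fingers":0.03,"x":0,"y":0,"z":0,"rx":0,"ry":0,"rz":0},{"fingers":0.03,"x":0,"y":0,"z":-0.02,"rx":0,"ry":0,"rz":0},{"fingers":0.03,"x":0,"y":0,"z":-0.04,"rx":0,"ry":0,"rz":0},{"fingers":0.03,"x":0,"y":0,"z":-0.05,"rx":0,"ry":0,"rz":0},{"fingers":0.03,"x":0,"y":0,"z":-0.02,"rx":0,"ry":0,"rz":0},{"fingers":0.03,"x":0,"y":0,"z":0,"rx":0,"ry":0,"rz":0}]' 25
```

```text
time_s: 31.55
position: [0.4153, -0.3426, 0.1048]
eef_rot: [[0.94, -0.342, 0.002], [-0.342, -0.94, -0.002], [0.002, 0.001, -1.0]]
wrist_force: [0.8, -0.1, -0.4]
width: 0.487
```

```bash
python3 -m crank '[{"fingers":0.03,"x":0,"y":0,"z":0,"rx":0,"ry":0,"rz":-7.33},{"fingers":0.03,"x":0,"y":0,"z":0,"rx":0,"ry":0,"rz":-7.33},{"fingers":0.03,"x":0,"y":0,"z":0,"rx":0,"ry":0,"rz":-7.33},{"fingers":0.03,"x":0.0374,"y":-0.0375,"z":0,"rx":0,"ry":0,"rz":0},{"fingers":0.03,"x":0.0374,"y":-0.0375,"z":0,"rx":0,"ry":0,"rz":0},{"fingers":0.03,"x":0.0374,"y":-0.0375,"z":0,"rx":0,"ry":0,"rz":0},{"fingers":0.03,"x":0.0374,"y":-0.0375,"z":0,"rx":0,"ry":0,"rz":0},{"fingers":0.03,"x":0.0374,"y":-0.0375,"z":0,"rx":0,"ry":0,"rz":0},{"fingers":0.03,"x":0.0374,"y":-0.0375,"z":0,"rx":0,"ry":0,"rz":0},{"fingers":0.03,"x":0.0374,"y":-0.0375,"z":0,"rx":0,"ry":0,"rz":0},{"fingers":0.03,"x":0,"y":0,"z":0,"rx":0,"ry":0,"rz":0},{"fingers":0.03,"x":0,"y":0,"z":0,"rx":0,"ry":0,"rz":0}]'
python3 - <<'E'
from h import *
np.set_printoptions(precision=4,suppress=True)
w=cam("wrist");s=telemetry.state();print(s["position"],s["width"],s["eef_rot"][0])
for e in eggs(w,.05):print(*e)
print(np.array(dims(w)),togo(.6675,-.071))
for l in["wheel_axis","crank_grip"]:
    for o in vision.spot_point(w,l)[:2]:
        uv=np.array(o["point"])[::-1]*[640,400];print(l,round(o["conf"],2),uv,world(w,uv)[0],world(w,uv,.052)[0],world(w,uv,.077)[0])
E
```

```text
time_s: 33.05
position: [0.6665, -0.0708, 0.1014]
eef_rot: [[0.999, 0.035, -0.003], [0.035, -0.999, 0.0], [-0.003, -0.0, -1.0]]
wrist_force: [-0.6, -1.7, -1.3]
width: 0.481
[ 0.6665 -0.0713  0.102 ] 0.4830123395255647 [ 0.9994  0.0344 -0.0019]
[0.6642 0.0369] -4.208709716796875 [48. 59.] [170. 136. 105.] [0.6681 0.0347 0.0715] 0.97 [198.8395 200.3148]
[ 0.6168 -0.0743] 1.5729598999023438 [77. 95.] [132. 102.  76.] [ 0.6693 -0.0725  0.1719] 0.69 [319.4365 252.2063]
[[ 0.6694 -0.0715]] [ 0.0008 -0.0007]
wheel_axis 0.87 [412.48 246.32] [ 0.6288 -0.1608  0.0551] [ 0.6274 -0.1619  0.052 ] [ 0.6388 -0.1528  0.077 ]
```

```bash
python3 -m crank '[{"fingers":0.03,"x":0.0015,"y":0,"z":0.04,"rx":0,"ry":0,"rz":0},{"fingers":0.03,"x":0,"y":0,"z":0.035,"rx":0,"ry":0,"rz":0},{"fingers":0.03,"x":0,"y":0,"z":0.012,"rx":0,"ry":0,"rz":0},{"fingers":0.03,"x":0,"y":0,"z":0.007,"rx":0,"ry":0,"rz":0},{"fingers":0.03,"x":0,"y":0,"z":0.005,"rx":0,"ry":0,"rz":0},{"fingers":0.03,"x":0,"y":0,"z":0,"rx":0,"ry":0,"rz":0},{"fingers":0.03,"x":0,"y":0,"z":0,"rx":0,"ry":0,"rz":0}]'
```

```text
time_s: 34.17
position: [0.6693, -0.0708, 0.005]
eef_rot: [[0.999, 0.035, 0.001], [0.035, -0.999, -0.0], [0.001, 0.0, -1.0]]
wrist_force: [0.1, -0.2, -0.9]
width: 0.485
```

```bash
python3 -m crank '[{"fingers":0.03,"x":0,"y":0,"z":0.003,"rx":0,"ry":0,"rz":0},{"fingers":0.03,"x":0,"y":0,"z":0,"rx":0,"ry":0,"rz":0},{"fingers":0.068,"x":0,"y":0,"z":0,"rx":0,"ry":0,"rz":0},{"fingers":0.068,"x":0,"y":0,"z":0,"rx":0,"ry":0,"rz":0},{"fingers":0.068,"x":0,"y":0,"z":0,"rx":0,"ry":0,"rz":0},{"fingers":0.068,"x":0,"y":0,"z":-0.02,"rx":0,"ry":0,"rz":0},{"fingers":0.068,"x":0,"y":0,"z":-0.05,"rx":0,"ry":0,"rz":0},{"fingers":0.05,"x":0,"y":0,"z":-0.055,"rx":0,"ry":0,"rz":0},{"fingers":0.05,"x":-0.03,"y":0.012,"z":-0.04,"rx":0,"ry":0,"rz":0},{"fingers":0.05,"x":-0.03,"y":0.012,"z":-0.04,"rx":0,"ry":0,"rz":0},{"fingers":0.05,"x":-0.03,"y":0.012,"z":-0.04,"rx":0,"ry":0,"rz":0},{"fingers":0.05,"x":0,"y":0,"z":0,"rx":0,"ry":0,"rz":0},{"fingers":0.05,"x":0,"y":0,"z":0,"rx":0,"ry":0,"rz":0}]'
python3 - <<'E'
from h import *
np.set_printoptions(precision=4,suppress=True)
w=cam("wrist");s=telemetry.state();print(s["position"])
for e in eggs(w,.05):print(*e)
print(np.array(dims(w)))
for l,z in[("wheel_axis",.052),("crank_grip",.097),("timer_tab",.065),("timer_pointer",.018),("marker_edge",.024)]:
    for o in vision.spot_point(w,l)[:3]:
        uv=np.array(o["point"])[::-1]*[640,400];print(l,round(o["conf"],2),uv,world(w,uv)[0],world(w,uv,z)[0])
v,u=np.mgrid[0:400,0:640]; X=world(w,np.c_[u.ravel(),v.ravel()]).reshape(-1,3)
m=(abs(X[:,2]-.095)<.006)&(np.hypot(X[:,0]-.627,X[:,1]+.162)<.07); print("knob top",m.sum(),X[m].mean(0))
m=(abs(X[:,2]-.054)<.006)&(np.hypot(X[:,0]-.627,X[:,1]+.162)<.055)&(X[:,1]<-.105)
print("wheel",cv2.minEnclosingCircle((X[m][:,:2]*1000).astype(np.float32)),m.sum())
m=(abs(X[:,2]-.035)<.004)&(X[:,0]>.5)&(X[:,0]<.75)&(abs(X[:,1])<.15)
print("tray",cv2.minAreaRect((X[m][:,:2]*1000).astype(np.float32)))
save(w,"8.png",None,1.25)
E
```

```text
time_s: 35.8
position: [0.5802, -0.1098, 0.2468]
eef_rot: [[0.999, 0.035, 0.001], [0.035, -0.999, -0.0], [0.001, 0.0, -1.0]]
wrist_force: [0.1, -0.1, -0.6]
width: 0.534
[ 0.5802 -0.1096  0.2458]
[0.5779 0.0337] -13.829833984375 [46. 58.] [162. 129.  98.] [0.5783 0.0322 0.0722] 0.75 [214.981  171.4762]
[0.6654 0.0361] 6.312797546386719 [47. 57.] [159. 126.  96.] [0.6671 0.0348 0.0718] 0.67 [208.6522 104.887 ]
[ 0.6689 -0.0699] 6.643440246582031 [43. 58.] [165. 130.  99.] [ 0.6694 -0.0701  0.072 ] 0.59 [289.6754 104.9386]
[ 0.4633 -0.1717] 5.75372314453125 [13. 40.] [166. 107. 120.] [ 0.5808 -0.1366  0.2837] 0.52 [356.98 251.46]
[[ 0.6636  0.0353]
 [ 0.5862 -0.0715]
 [ 0.5814  0.0325]]
wheel_axis 0.69 [357.376 141.4  ] [ 0.6261 -0.1607  0.0554] [ 0.6259 -0.1611  0.052 ]
crank_grip 0.57 [361.024 176.4  ] [ 0.5872 -0.1625  0.0976] [ 0.5871 -0.1626  0.097 ]
timer_tab 0.7 [ 47.872 174.4  ] [0.5687 0.2614 0.0608] [0.5697 0.2574 0.065 ]
timer_pointer 0.88 [ 84.096 170.8  ] [0.5653 0.2492 0.0121] [0.5665 0.2443 0.018 ]
marker_edge 0.54 [ 92.416 199.6  ] [0.523  0.2351 0.0235] [0.5232 0.2347 0.024 ]
marker_edge 0.26 [152.896 257.   ] [0.4328 0.1486 0.0303] [0.4295 0.1525 0.024 ]
knob top 251 [ 0.5876 -0.1645  0.0962]
wheel ((628.7855834960938, -163.58148193359375), 46.58136749267578) 1839
tray ((623.4610595703125, 0.8393402099609375), (149.7574462890625, 301.3184814453125), 1.9402107000350952)
```

View pics/8.png

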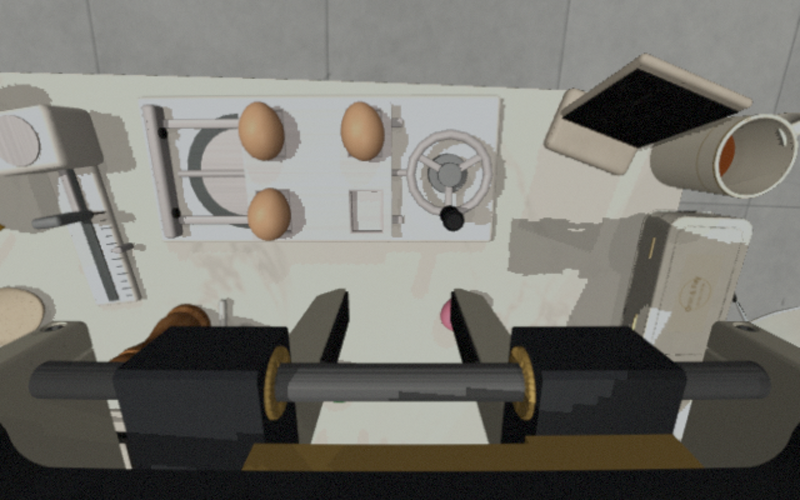

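Run:
```python
from h import *
np.set_printoptions(precision=3,suppress=True)
v,u=np.mgrid[0:400,0:640]
w=cam("wrist");b=cam("side");a=cam("scene")
for n,p in(("wrist",w),("side",b),("scene",a)):
    X=world(p,np.c_[u.ravel(),v.ravel()]); ok=p["range_z"].ravel()>0
    for lo,hi in((.03,.1),(.1,.14),(.14,.2),(.2,.4)):
        m=ok&(X[:,2]>lo)&(X[:,2]<hi)&(X[:,0]>.5)&(X[:,0]<.95)&(X[:,1]<-.215)&(X[:,1]>-.45)
        if m.sum(): print(n,lo,m.sum(),X[m].min(0),X[m].max(0))
for n,p in(("scene",a),("side",b)):
    for e in eggs(p): print(n,*e[3:])
R=telemetry.state();print(R["joints"])
```

```text
wrist 0.03 7144 [ 0.5  -0.45  0.03] [ 0.723 -0.286  0.1  ]
wrist 0.1 3672 [ 0.621 -0.45   0.1  ] [ 0.734 -0.293  0.14 ]
wrist 0.14 1 [ 0.718 -0.336  0.14 ] [ 0.718 -0.336  0.14 ]
side 0.03 1101 [ 0.5  -0.45  0.03] [ 0.713 -0.289  0.1  ]
side 0.1 306 [ 0.62  -0.445  0.1  ] [ 0.734 -0.293  0.14 ]
side 0.14 1 [ 0.705 -0.374  0.14 ] [ 0.705 -0.374  0.14 ]
scene 0.03 1185 [ 0.501 -0.45   0.03 ] [ 0.725 -0.283  0.1  ]
scene 0.1 306 [ 0.687 -0.435  0.1  ] [ 0.728 -0.287  0.137]
scene [143. 112.  90.] [0.662 0.042 0.07 ] 0.83 [241.091 200.982]
scene [ 51.  110.5  62. ] [ 0.34  -0.029  0.042] 0.71 [365.719 230.649]
scene [117.  62.  30.] [ 0.245 -0.336  0.042] 0.71 [437.756 195.244]
scene [141.  111.5  90. ] [ 0.666 -0.063  0.07 ] 0.48 [263.314 187.235]
scene [163. 104. 118.] [ 0.451 -0.188  0.042] 0.47 [351.302 197.326]
side [140.  97.  62.] [0.577 0.03  0.071] 0.75 [344.947 188.421]
side [192.  95. 117.] [ 0.453 -0.197  0.043] 0.75 [324.106 238.34 ]
side [143.5  99.   65. ] [0.664 0.032 0.07 ] 0.72 [368.243 185.108]
side [150.5  62.    0. ] [ 0.249 -0.345  0.043] 0.61 [258.585 282.811]
side [ 16.  103.   32.5] [ 0.342 -0.038  0.043] 0.58 [279.447 214.395]
side [147. 103.  69.] [ 0.666 -0.072  0.072] 0.46 [379.209 200.674]
[-0.23  -0.077  1.535  0.     1.684  1.306]
```

```bash
python3 -m crank '[{"fingers":0.045,"x":0.005,"y":0.055,"z":0,"rx":0,"ry":0,"rz":0},{"fingers":0.045,"x":0,"y":0,"z":0.01,"rx":0,"ry":0,"rz":-9.78},{"fingers":0.045,"x":0,"y":0,"z":0.015,"rx":0,"ry":0,"rz":-9.78},{"fingers":0.045,"x":0,"y":0,"z":0.015,"rx":0,"ry":0,"rz":-9.78},{"fingers":0.045,"x":0,"y":0,"z":0.015,"rx":0,"ry":0,"rz":-9.78},{"fingers":0.045,"x":0,"y":0,"z":0.015,"rx":0,"ry":0,"rz":-9.78},{"fingers":0.045,"x":0,"y":0,"z":0.015,"rx":0,"ry":0,"rz":-9.78},{"fingers":0.045,"x":0,"y":0,"z":0.015,"rx":0,"ry":0,"rz":-9.78},{"fingers":0.045,"x":0,"y":0,"z":0.015,"rx":0,"ry":0,"rz":-9.78},{"fingers":0.045,"x":0,"y":0,"z":0.015,"rx":0,"ry":0,"rz":-9.78},{"fingers":0.045,"x":0,"y":0,"z":0,"rx":0,"ry":0,"rz":0}]' 20
python3 - <<'E'
from h import *
np.set_printoptions(precision=4,suppress=True)
w=cam("wrist");s=telemetry.state();print(s["position"],s["joints"],togo(.5867,-.165))
v,u=np.mgrid[0:400,0:640]; X=world(w,np.c_[u.ravel(),v.ravel()]).reshape(-1,3)
m=(abs(X[:,2]-.096)<.005)&(np.hypot(X[:,0]-.587,X[:,1]+.165)<.025); print("knob top",m.sum(),X[m].mean(0),X[m].min(0),X[m].max(0))
m=(np.hypot(X[:,0]-.6287,X[:,1]+.1636)<.05)&(X[:,2]<.09)&(np.hypot(X[:,0]-.587,X[:,1]+.165)>.02)
print("wheel max z",m.sum(),np.percentile(X[m][:,2],[50,90,99,100]))
E
```

```text
time_s: 37.83
position: [0.5866, -0.1645, 0.1152]
eef_rot: [[0.001, 1.0, -0.002], [1.0, -0.001, 0.001], [0.001, -0.002, -1.0]]
wrist_force: [-0.8, 1.1, 0.4]
width: 0.484
[ 0.587  -0.1646  0.1162] [-0.3152  0.0002  1.6696 -0.      1.4723 -0.3116] [-0.0004 -0.0003]
knob top 554 [ 0.5864 -0.1633  0.0964] [ 0.5754 -0.1754  0.091 ] [ 0.5975 -0.1536  0.0994]
wheel max z 6635 [0.0406 0.0526 0.0556 0.0569]
```

```bash
python3 -m crank '[{"fingers":0.045,"x":0,"y":0,"z":0.04,"rx":0,"ry":0,"rz":0},{"fingers":0.045,"x":0,"y":0,"z":0.032,"rx":0,"ry":0,"rz":0},{"fingers":0.045,"x":0,"y":0,"z":0.01,"rx":0,"ry":0,"rz":0},{"fingers":0.045,"x":0,"y":0,"z":0.01,"rx":0,"ry":0,"rz":0},{"fingers":0.01,"x":0,"y":0,"z":0,"rx":0,"ry":0,"rz":0},{"fingers":0.01,"x":0,"y":0,"z":0,"rx":0,"ry":0,"rz":0},{"fingers":0.01,"x":0,"y":0,"z":0,"rx":0,"ry":0,"rz":0},{"fingers":0.01,"x":0,"y":0,"z":0,"rx":0,"ry":0,"rz":0},{"fingers":0.01,"x":0,"y":0,"z":0,"rx":0,"ry":0,"rz":0}]' 20
python3 - <<'E'
import numpy as np
f=np.radians(181.3-20*np.arange(0,19)); x=.042*np.cos(f);y=.042*np.sin(f)
X=np.round(y*1e4);Y=np.round(x*1e4)
for i in range(18):print(i,"tool x",(X[i+1]-X[i])/1e4,"tool y",(Y[i+1]-Y[i])/1e4)
E
```

```text
time_s: 39.0
position: [0.5867, -0.1648, 0.0251]
eef_rot: [[-0.0, 1.0, -0.001], [1.0, 0.0, -0.0], [-0.0, -0.001, -1.0]]
wrist_force: [-8.9, 0.1, 6.6]
width: 0.223
0 tool x 0.0145 tool y 0.0022
1 tool x 0.0128 tool y 0.007
2 tool x 0.0096 tool y 0.011
3 tool x 0.0053 tool y 0.0136
4 tool x 0.0003 tool y 0.0146
5 tool x -0.0047 tool y 0.0138
6 tool x -0.0091 tool y 0.0114
7 tool x -0.0124 tool y 0.0075
8 tool x -0.0143 tool y 0.0029
9 tool x -0.0145 tool y -0.0022
10 tool x -0.0128 tool y -0.007
11 tool x -0.0096 tool y -0.011
12 tool x -0.0053 tool y -0.0136
13 tool x -0.0003 tool y -0.0146
14 tool x 0.0047 tool y -0.0138
15 tool x 0.0091 tool y -0.0114
16 tool x 0.0124 tool y -0.0075
17 tool x 0.0143 tool y -0.0029
```

```bash
python3 -m crank '[{"fingers":0.01,"x":0.0145,"y":0.0015,"z":0,"rx":0,"ry":0,"rz":0},{"fingers":0.01,"x":0.0128,"y":0.007,"z":0,"rx":0,"ry":0,"rz":0},{"fingers":0.01,"x":0.0096,"y":0.011,"z":0,"rx":0,"ry":0,"rz":0},{"fingers":0.01,"x":0.0053,"y":0.0136,"z":0,"rx":0,"ry":0,"rz":0},{"fingers":0.01,"x":0,"y":0,"z":0,"rx":0,"ry":0,"rz":0}]'
```

```text
time_s: 39.62
position: [0.6217, -0.1219, 0.0251]
eef_rot: [[-0.001, 1.0, 0.002], [1.0, 0.001, 0.0], [0.0, 0.002, -1.0]]
wrist_force: [0.7, 4.4, 8.0]
width: 0.222
```

Run:
```python
from h import *
np.set_printoptions(precision=4,suppress=True)
s=telemetry.state();print(s["position"],s["wrist_force"],s["width"],np.array(s["position"])[:2]-[.6287,-.1636])
```

```text
[ 0.6217 -0.1219  0.0251] [0.6973 4.4369 8.007 ] 0.22152201783732267 [-0.007   0.0417]
```

```bash
python3 -m crank '[{"fingers":0.01,"x":0.0003,"y":0.0146,"z":0,"rx":0,"ry":0,"rz":0},{"fingers":0.01,"x":-0.0047,"y":0.0138,"z":0,"rx":0,"ry":0,"rz":0},{"fingers":0.01,"x":-0.0091,"y":0.0114,"z":0,"rx":0,"ry":0,"rz":0},{"fingers":0.01,"x":-0.0124,"y":0.0075,"z":0,"rx":0,"ry":0,"rz":0},{"fingers":0.01,"x":-0.0143,"y":0.0029,"z":0,"rx":0,"ry":0,"rz":0},{"fingers":0.01,"x":-0.0145,"y":-0.0022,"z":0,"rx":0,"ry":0,"rz":0},{"fingers":0.01,"x":-0.0128,"y":-0.007,"z":0,"rx":0,"ry":0,"rz":0},{"fingers":0.01,"x":-0.0096,"y":-0.011,"z":0,"rx":0,"ry":0,"rz":0},{"fingers":0.01,"x":-0.0053,"y":-0.0136,"z":0,"rx":0,"ry":0,"rz":0},{"fingers":0.01,"x":-0.0003,"y":-0.0146,"z":0,"rx":0,"ry":0,"rz":0},{"fingers":0.01,"x":0.0047,"y":-0.0138,"z":0,"rx":0,"ry":0,"rz":0},{"fingers":0.01,"x":0.0091,"y":-0.0114,"z":0,"rx":0,"ry":0,"rz":0},{"fingers":0.01,"x":0.0124,"y":-0.0075,"z":0,"rx":0,"ry":0,"rz":0},{"fingers":0.01,"x":0.0143,"y":-0.0029,"z":0,"rx":0,"ry":0,"rz":0},{"fingers":0.01,"x":0,"y":0,"z":0,"rx":0,"ry":0,"rz":0}]'
python3 - <<'E'
from h import *
np.set_printoptions(precision=4,suppress=True)
s=telemetry.state();print(s["position"],s["wrist_force"],s["width"],np.array(s["position"])[:2]-[.6287,-.1636])
E
```

```text
time_s: 41.5
position: [0.5866, -0.1639, 0.0251]
eef_rot: [[-0.001, 1.0, 0.001], [1.0, 0.001, -0.0], [-0.0, 0.001, -1.0]]
wrist_force: [-3.2, 1.4, 8.2]
width: 0.225
[ 0.5866 -0.1639  0.0251] [-3.1832  1.4279  8.1671] 0.2254663498701409 [-0.0421 -0.0003]
```

```bash
python3 -m crank '[{"fingers":0.01,"x":0.0145,"y":0.0022,"z":0,"rx":0,"ry":0,"rz":0},{"fingers":0.01,"x":0.0128,"y":0.007,"z":0,"rx":0,"ry":0,"rz":0},{"fingers":0.01,"x":0.0096,"y":0.011,"z":0,"rx":0,"ry":0,"rz":0},{"fingers":0.01,"x":0.0053,"y":0.0136,"z":0,"rx":0,"ry":0,"rz":0},{"fingers":0.01,"x":0.0003,"y":0.0146,"z":0,"rx":0,"ry":0,"rz":0},{"fingers":0.01,"x":-0.0047,"y":0.0138,"z":0,"rx":0,"ry":0,"rz":0},{"fingers":0.01,"x":-0.0091,"y":0.0114,"z":0,"rx":0,"ry":0,"rz":0},{"fingers":0.01,"x":-0.0124,"y":0.0075,"z":0,"rx":0,"ry":0,"rz":0},{"fingers":0.01,"x":-0.0143,"y":0.0029,"z":0,"rx":0,"ry":0,"rz":0},{"fingers":0.01,"x":-0.0145,"y":-0.0022,"z":0,"rx":0,"ry":0,"rz":0},{"fingers":0.01,"x":-0.002,"y":-0.0007,"z":0,"rx":0,"ry":0,"rz":0},{"fingers":0.01,"x":0,"y":0,"z":0,"rx":0,"ry":0,"rz":0}]'
python3 - <<'E'
from h import *
np.set_printoptions(precision=4,suppress=True)
s=telemetry.state();print(s["position"],s["wrist_force"],s["width"],np.array(s["position"])[:2]-[.6287,-.1636])
E
```

```text
time_s: 43.0
position: [0.6684, -0.1778, 0.025]
eef_rot: [[-0.001, 1.0, 0.002], [1.0, 0.001, 0.002], [0.002, 0.002, -1.0]]
wrist_force: [3.5, 9.8, 5.4]
width: 0.223
[ 0.6684 -0.1778  0.025 ] [3.4594 9.8448 5.3688] 0.22260298514032098 [ 0.0397 -0.0142]
```

```bash
python3 -m crank '[{"fingers":0.04,"x":0.0015,"y":0.0005,"z":0,"rx":0,"ry":0,"rz":0},{"fingers":0.04,"x":0,"y":0,"z":0,"rx":0,"ry":0,"rz":0},{"fingers":0.04,"x":0,"y":0,"z":-0.03,"rx":0,"ry":0,"rz":0},{"fingers":0.05,"x":0,"y":0,"z":-0.06,"rx":0,"ry":0,"rz":0},{"fingers":0.05,"x":0,"y":0,"z":-0.06,"rx":0,"ry":0,"rz":0},{"fingers":0.05,"x":0,"y":0,"z":-0.06,"rx":0,"ry":0,"rz":0},{"fingers":0.05,"x":0.054,"y":-0.0283,"z":-0.01,"rx":0,"ry":0,"rz":0},{"fingers":0.05,"x":0.054,"y":-0.0283,"z":-0.01,"rx":0,"ry":0,"rz":0},{"fingers":0.05,"x":0.054,"y":-0.0283,"z":-0.01,"rx":0,"ry":0,"rz":0},{"fingers":0.05,"x":0.054,"y":-0.0283,"z":-0.01,"rx":0,"ry":0,"rz":0},{"fingers":0.05,"x":0.054,"y":-0.0283,"z":0,"rx":0,"ry":0,"rz":0},{"fingers":0.05,"x":0.054,"y":-0.0283,"z":0,"rx":0,"ry":0,"rz":0},{"fingers":0.05,"x":0.054,"y":-0.0283,"z":0,"rx":0,"ry":0,"rz":0},{"fingers":0.05,"x":0,"y":0,"z":0,"rx":0,"ry":0,"rz":10},{"fingers":0.05,"x":0,"y":0,"z":0,"rx":0,"ry":0,"rz":10},{"fingers":0.05,"x":0,"y":0,"z":0,"rx":0,"ry":0,"rz":10},{"fingers":0.05,"x":0,"y":0,"z":0,"rx":0,"ry":0,"rz":10},{"fingers":0.05,"x":0,"y":0,"z":0,"rx":0,"ry":0,"rz":10},{"fingers":0.05,"x":0,"y":0,"z":0,"rx":0,"ry":0,"rz":10},{"fingers":0.05,"x":0,"y":0,"z":0,"rx":0,"ry":0,"rz":10}]' 20
python3 - <<'E'
from h import *
np.set_printoptions(precision=4,suppress=True)
w=cam("wrist");s=telemetry.state();print(s["position"],s["joints"])
v,u=np.mgrid[0:400,0:640]; X=world(w,np.c_[u.ravel(),v.ravel()]).reshape(-1,3)
np.savez("w9.npz",X=X,img=w["img"])
for e in eggs(w,.05):print(*e)
print(np.array(dims(w)))
for l,z in[("timer_tab",.065),("timer_pointer",.018),("marker_edge",.024),("timer",0),("pepper",0),("salt",0)]:
    for o in vision.spot_point(w,l)[:3]:
        uv=np.array(o["point"])[::-1]*[640,400];print(l,round(o["conf"],2),uv,world(w,uv)[0],world(w,uv,z)[0])
def rect(n,m): print(n,m.sum(),cv2.minAreaRect((X[m][:,:2]*1000).astype(np.float32)))
rect("housing top",(abs(X[:,2]-.062)<.004)&(X[:,0]>.59)&(X[:,0]<.75)&(X[:,1]>.22)&(X[:,1]<.4))
rect("tab top",(abs(X[:,2]-.064)<.005)&(X[:,0]>.5)&(X[:,0]<.595)&(X[:,1]>.2)&(X[:,1]<.34))
rect("rail",(abs(X[:,2]-.012)<.004)&(X[:,0]>.4)&(X[:,0]<.6)&(X[:,1]>.17)&(X[:,1]<.36))
save(w,"9.png",None,1.25)
E
```

```text
time_s: 45.5
position: [0.4698, 0.2002, 0.2741]
eef_rot: [[0.942, 0.337, -0.0], [0.337, -0.942, -0.0], [-0.0, 0.0, -1.0]]
wrist_force: [0.8, -1.2, -0.4]
width: 0.54
[0.4698 0.2002 0.2741] [ 0.3529 -0.2523  1.6445 -0.0002  1.7497  1.5896]
[0.6674 0.0171] -6.874969482421875 [50. 60.] [153. 121.  93.] [0.6679 0.0202 0.0727] 0.78 [491.8908  79.6387]
[0.6625 0.1231] -5.4024810791015625 [46. 62.] [154. 122.  93.] [0.6627 0.1242 0.0717] 0.77 [420.7     54.4667]
[0.5761 0.1193] -0.074005126953125 [45. 58.] [157. 123.  94.] [0.576  0.1203 0.0716] 0.76 [397.2897 118.1121]
[ 0.459 -0.173] -83.33643388748169 [45. 64.] [118.  70.  80.] [ 0.4551 -0.1929  0.0445] 0.69 [532.5217 251.9674]
[[0.6685 0.0164]
 [0.5819 0.0121]
 [0.5768 0.1229]
 [0.6644 0.1263]]
timer_tab 0.73 [291.968  86.08 ] [0.5658 0.2712 0.0646] [0.5658 0.2712 0.065 ]
timer_pointer 0.88 [313.216  94.4  ] [0.5693 0.2438 0.0001] [0.5682 0.2431 0.018 ]
marker_edge 0.72 [462.08 138.92] [0.5843 0.0068 0.0237] [0.5843 0.0069 0.024 ]
marker_edge 0.54 [302.208 126.92 ] [0.5178 0.2436 0.0123] [0.5184 0.2431 0.024 ]
timer 0.68 [300.224  51.2  ] [0.6168 0.2797 0.0219] [0.6204 0.2824 0.    ]
pepper 0.63 [326.784 200.68 ] [0.4338 0.174  0.0688] [0.4158 0.1655 0.    ]
salt 0.67 [365.184 221.2  ] [0.4156 0.102  0.0426] [0.4033 0.09   0.    ]
housing top 2607 ((645.81689453125, 289.24444580078125), (55.61521911621094, 84.08705139160156), 9.979704856872559)
tab top 237 ((564.0079956054688, 276.3389892578125), (12.119874000549316, 33.497127532958984), 8.48300838470459)
rail 3856 ((516.8170166015625, 250.68736267089844), (185.3679962158203, 190.83705139160156), 79.13348388671875)
```

View pics/9.png

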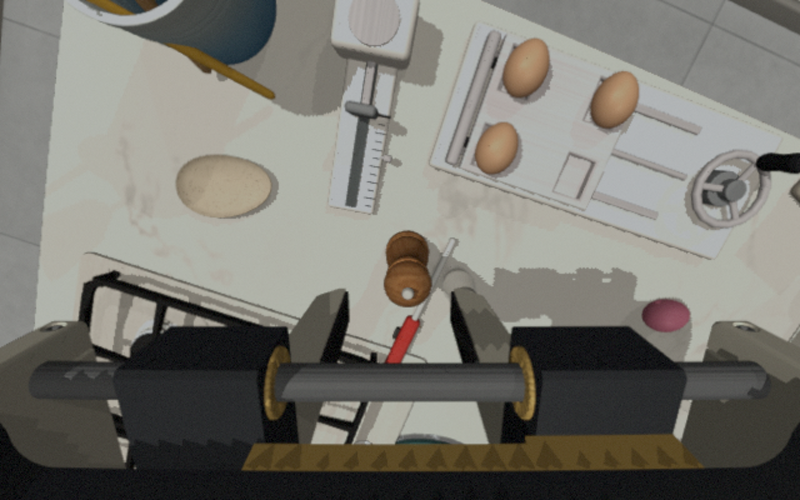

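```bash
python3 -m crank '[{"fingers":0.06,"x":0.03,"y":-0.013,"z":0.04,"rx":0,"ry":0,"rz":0},{"fingers":0.06,"x":0.03,"y":-0.013,"z":0.04,"rx":0,"ry":0,"rz":0},{"fingers":0.06,"x":0,"y":0,"z":0.04,"rx":0,"ry":0,"rz":10},{"fingers":0.06,"x":0,"y":0,"z":0.01,"rx":0,"ry":0,"rz":0},{"fingers":0.06,"x":0,"y":0,"z":0,"rx":0,"ry":0,"rz":0}]' 30
python3 - <<'E'
from h import *
np.set_printoptions(precision=4,suppress=True)
w=cam("wrist");s=telemetry.state();print(s["position"],s["eef_rot"][0])
v,u=np.mgrid[0:400,0:640]; X=world(w,np.c_[u.ravel(),v.ravel()]).reshape(-1,3); ok=(w["range_z"].ravel()>0)
np.savez("w10.npz",X=X,img=w["img"],ok=ok)
def rect(n,m): m=m&ok; print(n,m.sum(),cv2.minAreaRect((X[m][:,:2]*1000).astype(np.float32)),X[m].mean(0))
rect("housing top",(abs(X[:,2]-.062)<.004)&(X[:,0]>.59)&(X[:,0]<.75)&(X[:,1]>.22)&(X[:,1]<.4))
rect("tab top",(abs(X[:,2]-.064)<.004)&(X[:,0]>.53)&(X[:,0]<.595)&(X[:,1]>.2)&(X[:,1]<.34))
rect("rail",(abs(X[:,2]-.012)<.003)&(X[:,0]>.43)&(X[:,0]<.6)&(X[:,1]>.215)&(X[:,1]<.32))
m=(X[:,2]>.017)&(X[:,2]<.03)&(X[:,0]>.46)&(X[:,0]<.59)&(X[:,1]>.2)&(X[:,1]<.26)
rect("clip/pointer",m)
rect("clip",m&(X[:,2]>.020)&(X[:,0]<.55))
for l,z in[("timer_tab",.065),("timer_pointer",.018),("marker_edge",.024)]:
    for o in vision.spot_point(w,l)[:3]:
        uv=np.array(o["point"])[::-1]*[640,400];print(l,round(o["conf"],2),uv,world(w,uv)[0],world(w,uv,z)[0])
save(w,"10.png",(240,60,440,260),3)
E
```

```text
time_s: 46.58
position: [0.5174, 0.2452, 0.145]
eef_rot: [[0.984, 0.178, 0.0], [0.178, -0.984, 0.0], [0.0, -0.0, -1.0]]
wrist_force: [1.0, 0.2, -0.2]
width: 0.644
[0.5177 0.2454 0.146 ] [0.9842 0.1772 0.0017]
housing top 6615 ((649.5655517578125, 289.9749755859375), (62.67019271850586, 83.57147979736328), 9.197092056274414) [0.6496 0.2897 0.0632]
tab top 434 ((563.470947265625, 276.28106689453125), (11.642874717712402, 33.84238052368164), 10.03624439239502) [0.5638 0.276  0.0648]
rail 5509 ((525.1234130859375, 264.5399475097656), (160.81204223632812, 70.74974060058594), 9.084208488464355) [0.5225 0.2696 0.0128]
clip/pointer 117 ((544.212890625, 243.75550842285156), (56.493797302246094, 14.534699440002441), 20.376140594482422) [0.5394 0.2409 0.0227]
clip 73 ((522.4020385742188, 234.9925994873047), (8.236927032470703, 12.574525833129883), 10.469380378723145) [0.523 0.234 0.024]
timer_tab 0.78 [297.472 141.32 ] [0.566  0.2735 0.0664] [0.5659 0.2735 0.065 ]
timer_pointer 0.88 [327.296 139.4  ] [0.5684 0.2433 0.0008] [0.5695 0.244  0.018 ]
timer_pointer 0.57 [540.416 132.32 ] [0.6186 0.025  0.0366] [0.6202 0.0111 0.018 ]
marker_edge 0.54 [574.912  83.48 ] [0.6629 0.0339 0.0692] [ 0.6744 -0.0022  0.024 ]
marker_edge 0.39 [324.608 182.32 ] [0.5226 0.2384 0.0253] [0.5223 0.2383 0.024 ]
```

View pics/10.png

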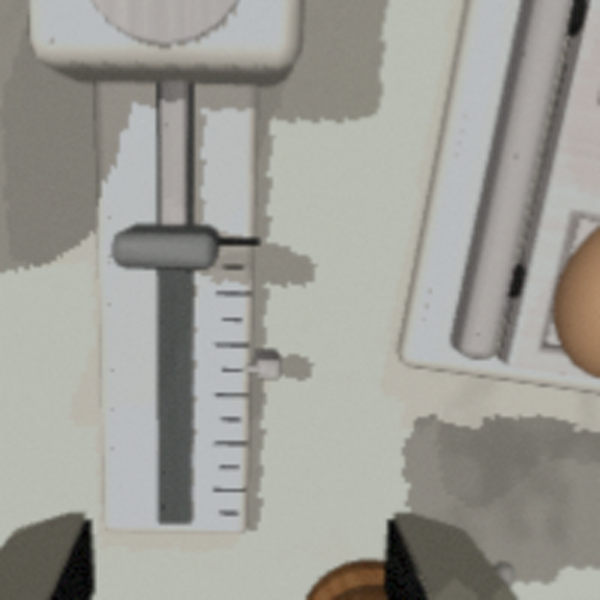

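```bash
python3 -m crank '[{"fingers":0.06,"x":0.0505,"y":-0.0223,"z":0.0,"rx":0,"ry":0,"rz":0},{"fingers":0.06,"x":0,"y":0,"z":0.045,"rx":0,"ry":0,"rz":0.8},{"fingers":0.06,"x":0,"y":0,"z":0.045,"rx":0,"ry":0,"rz":0},{"fingers":0.06,"x":0,"y":0,"z":0.038,"rx":0,"ry":0,"rz":0},{"fingers":0.06,"x":0,"y":0,"z":0.01,"rx":0,"ry":0,"rz":0},{"fingers":0.06,"x":0,"y":0,"z":0.01,"rx":0,"ry":0,"rz":0},{"fingers":0.06,"x":0,"y":0,"z":0,"rx":0,"ry":0,"rz":0}]' 40
python3 - <<'E'
from h import *
np.set_printoptions(precision=4,suppress=True)
w=cam("wrist");s=telemetry.state();print(s["position"],s["eef_rot"][0],s["wrist_force"],togo(.5635,.2763))
E
```

```text
time_s: 47.65
position: [0.5636, 0.2762, -0.0028]
eef_rot: [[0.987, 0.16, 0.001], [0.16, -0.987, 0.0], [0.001, -0.0, -1.0]]
wrist_force: [-0.9, 0.4, -0.1]
width: 0.64
[ 0.5638  0.2763 -0.0025] [0.9871 0.1602 0.0014] [0.2648 0.5376 0.2394] [-0.0003 -0.0001]
```

```bash
python3 -m crank '[{"fingers":0.02,"x":0,"y":0,"z":0,"rx":0,"ry":0,"rz":0},{"fingers":0.02,"x":0,"y":0,"z":0,"rx":0,"ry":0,"rz":0},{"fingers":0.02,"x":0,"y":0,"z":0,"rx":0,"ry":0,"rz":0},{"fingers":0.02,"x":0,"y":0,"z":0,"rx":0,"ry":0,"rz":0},{"fingers":0.02,"x":0,"y":0,"z":0,"rx":0,"ry":0,"rz":0},{"fingers":0.02,"x":0,"y":0,"z":0,"rx":0,"ry":0,"rz":0},{"fingers":0.02,"x":-0.006,"y":0,"z":0,"rx":0,"ry":0,"rz":0},{"fingers":0.02,"x":-0.01,"y":0,"z":0,"rx":0,"ry":0,"rz":0},{"fingers":0.02,"x":-0.01,"y":0,"z":0,"rx":0,"ry":0,"rz":0},{"fingers":0.02,"x":-0.01,"y":0,"z":0,"rx":0,"ry":0,"rz":0},{"fingers":0.02,"x":-0.006,"y":0,"z":0,"rx":0,"ry":0,"rz":0},{"fingers":0.02,"x":-0.006,"y":0,"z":0,"rx":0,"ry":0,"rz":0},{"fingers":0.02,"x":0,"y":0,"z":0,"rx":0,"ry":0,"rz":0},{"fingers":0.02,"x":0,"y":0,"z":0,"rx":0,"ry":0,"rz":0}]' 40
python3 - <<'E'
from h import *
np.set_printoptions(precision=4,suppress=True)
w=cam("wrist");s=telemetry.state();print(s["position"],s["wrist_force"],s["width"])
U=np.array([.9868,.162])
v,u=np.mgrid[0:400,0:640]; X=world(w,np.c_[u.ravel(),v.ravel()]).reshape(-1,3); ok=(w["range_z"].ravel()>0)
m=ok&(X[:,2]>.056)&(X[:,2]<.07)&(np.hypot(X[:,0]-.517,X[:,1]-.268)<.025); print("tab",m.sum(),X[m].mean(0),X[m][:,:2].mean(0)@U)
m=ok&(X[:,2]>.020)&(X[:,2]<.03)&(X[:,0]>.48)&(X[:,0]<.55)&(X[:,1]>.22)&(X[:,1]<.25); print("clip",m.sum(),X[m].mean(0),X[m][:,:2].mean(0)@U)
for l,z in[("timer_pointer",.018),("marker_edge",.024)]:
    for o in vision.spot_point(w,l)[:3]:
        uv=np.array(o["point"])[::-1]*[640,400];print(l,round(o["conf"],2),uv,world(w,uv,z)[0],world(w,uv,z)[0][:2]@U)
save(w,"11.png",(240,130,440,280),4)
b=cam("side"); uv=proj(b,[[.522,.24,.02]])[0].astype(int); print(uv)
E
```

```text
time_s: 49.45
position: [0.516, 0.2703, -0.0032]
eef_rot: [[0.987, 0.161, 0.001], [0.161, -0.987, 0.004], [0.002, -0.003, -1.0]]
wrist_force: [1.6, 15.9, -2.6]
width: 0.359
[ 0.5161  0.2703 -0.0032] [ 2.0696 16.5607 -2.8445] 0.3635786454073318
tab 2102 [0.5193 0.2687 0.0637] 0.5559943234256478
clip 143 [0.5241 0.2333 0.0239] 0.5550229539220611
marker_edge 0.6 [363.904 235.8  ] [0.5218 0.2402 0.024 ] 0.5538388016106156
[317 170]
```

View pics/11.png

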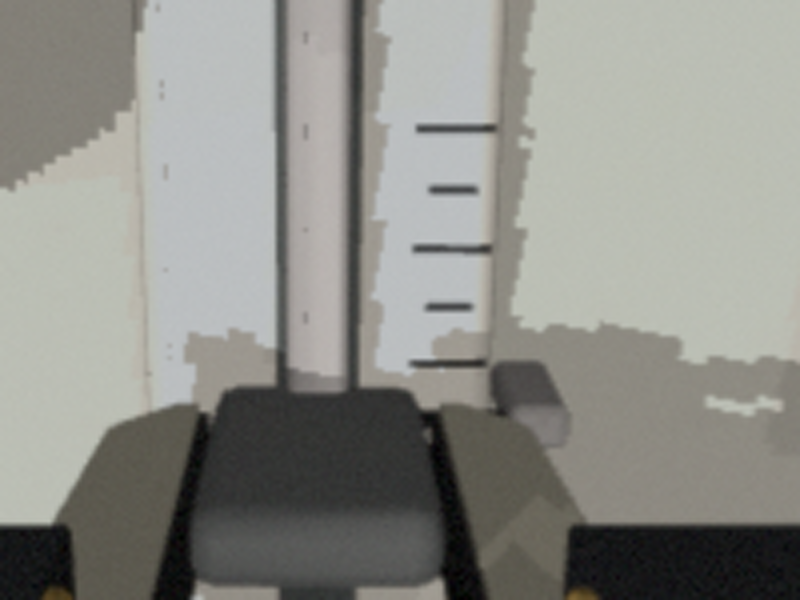

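```bash
python3 -m crank '[{"fingers":0.02,"x":0,"y":0,"z":0,"rx":0,"ry":0,"rz":0},{"fingers":0.02,"x":0,"y":0,"z":0,"rx":0,"ry":0,"rz":0},{"fingers":0.02,"x":0,"y":0,"z":0,"rx":0,"ry":0,"rz":0},{"fingers":0.02,"x":0,"y":0,"z":0,"rx":0,"ry":0,"rz":0},{"fingers":0.02,"x":0,"y":0,"z":0,"rx":0,"ry":0,"rz":0},{"fingers":0.02,"x":0,"y":0,"z":0,"rx":0,"ry":0,"rz":0},{"fingers":0.02,"x":0,"y":0,"z":0,"rx":0,"ry":0,"rz":0},{"fingers":0.02,"x":0,"y":0,"z":0,"rx":0,"ry":0,"rz":0},{"fingers":0.02,"x":0,"y":0,"z":0,"rx":0,"ry":0,"rz":0},{"fingers":0.02,"x":0,"y":0,"z":0,"rx":0,"ry":0,"rz":0}]'
python3 - <<'E'
from h import *
np.set_printoptions(precision=4,suppress=True)
U=np.array([.9868,.162]); s=telemetry.state(); print(s["position"],s["wrist_force"])
for n in("side","scene"):
    b=cam(n)
    for l,z in[("timer_pointer",.018),("marker_edge",.024),("timer_tab",.046)]:
        for o in vision.spot_point(b,l)[:3]:
            uv=np.array(o["point"])[::-1]*[640,400];X=world(b,uv,z)[0];print(n,l,round(o["conf"],2),uv,X,X[:2]@U)
    uv=proj(b,[[.522,.24,.02]])[0].astype(int)
    if n=="side": i1=b["img"][uv[1]-25:uv[1]+25,uv[0]-33:uv[0]+33]
    else: i2=b["img"][uv[1]-25:uv[1]+25,uv[0]-33:uv[0]+33]
cv2.imwrite("pics/12.png",cv2.resize(np.hstack([i1,i2])[:,:,::-1],None,fx=6,fy=6,interpolation=cv2.INTER_CUBIC))
E
```

```text
time_s: 50.9
position: [0.5161, 0.2703, -0.0032]
eef_rot: [[0.987, 0.161, 0.001], [0.161, -0.987, 0.004], [0.002, -0.003, -1.0]]
wrist_force: [1.4, 15.8, -2.5]
width: 0.361
[ 0.5161  0.2703 -0.0032] [ 1.3505 15.7608 -2.5363]
side timer_pointer 0.5 [316.672 171.52 ] [0.519 0.236 0.018] 0.5503932515826808
side timer_tab 0.39 [314.816 160.4  ] [0.5201 0.2762 0.046 ] 0.5580007984783013
side timer_tab 0.25 [332.224 180.92 ] [0.5497 0.1024 0.046 ] 0.5590695877650991
side timer_tab 0.22 [369.792 183.88 ] [0.674 0.052 0.046] 0.6734821965345767
scene timer_pointer 0.83 [235.904 261.28 ] [0.5275 0.2318 0.018 ] 0.5580497319701784
scene marker_edge 0.49 [233.6 265.4] [0.5154 0.2536 0.024 ] 0.5497265456913746
scene timer_tab 0.58 [225.728 262.32 ] [0.5133 0.2787 0.046 ] 0.5516985345490354
scene timer_tab 0.56 [293.376 271.4  ] [0.3814 0.2362 0.046 ] 0.4146466782238564
```

View pics/12.png

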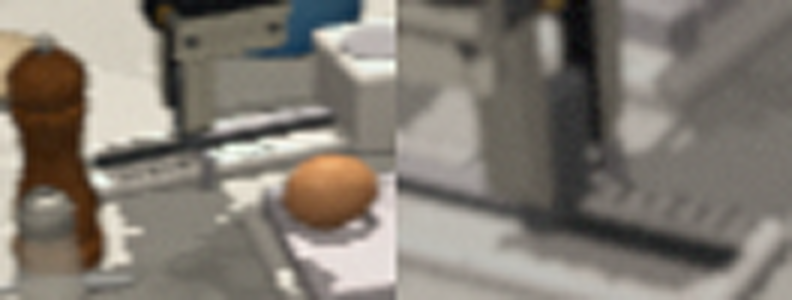

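```bash
python3 -m crank '[{"fingers":0.02,"x":0.002,"y":0,"z":0,"rx":0,"ry":0,"rz":0},{"fingers":0.02,"x":0,"y":0,"z":0,"rx":0,"ry":0,"rz":0},{"fingers":0.02,"x":0,"y":0,"z":0,"rx":0,"ry":0,"rz":0},{"fingers":0.02,"x":0,"y":0,"z":0,"rx":0,"ry":0,"rz":0},{"fingers":0.02,"x":0,"y":0,"z":0,"rx":0,"ry":0,"rz":0},{"fingers":0.02,"x":0,"y":0,"z":0,"rx":0,"ry":0,"rz":0},{"fingers":0.02,"x":0,"y":0,"z":0,"rx":0,"ry":0,"rz":0},{"fingers":0.02,"x":0,"y":0,"z":0,"rx":0,"ry":0,"rz":0},{"fingers":0.02,"x":0,"y":0,"z":0,"rx":0,"ry":0,"rz":0},{"fingers":0.07,"x":0,"y":0,"z":0,"rx":0,"ry":0,"rz":0},{"fingers":0.07,"x":0,"y":0,"z":0,"rx":0,"ry":0,"rz":0},{"fingers":0.07,"x":0,"y":0,"z":0,"rx":0,"ry":0,"rz":0},{"fingers":0.07,"x":0,"y":0,"z":0,"rx":0,"ry":0,"rz":0},{"fingers":0.07,"x":0,"y":0,"z":0,"rx":0,"ry":0,"rz":0},{"fingers":0.07,"x":0,"y":0,"z":-0.02,"rx":0,"ry":0,"rz":0},{"fingers":0.07,"x":0,"y":0,"z":-0.04,"rx":0,"ry":0,"rz":0},{"fingers":0.07,"x":0,"y":0,"z":-0.055,"rx":0,"ry":0,"rz":0},{"fingers":0.07,"x":0,"y":0,"z":-0.055,"rx":0,"ry":0,"rz":0},{"fingers":0.07,"x":0,"y":0,"z":-0.055,"rx":0,"ry":0,"rz":0},{"fingers":0.07,"x":0,"y":0,"z":-0.05,"rx":0,"ry":0,"rz":0}]'
python3 -m crank '[{"fingers":0.07,"x":0,"y":0,"z":0,"rx":0,"ry":0,"rz":0},{"fingers":0.07,"x":0,"y":0,"z":0,"rx":0,"ry":0,"rz":0},{"fingers":0.07,"x":0,"y":0,"z":0,"rx":0,"ry":0,"rz":0},{"fingers":0.07,"x":0,"y":0,"z":0,"rx":0,"ry":0,"rz":0},{"fingers":0.07,"x":0,"y":0,"z":0,"rx":0,"ry":0,"rz":0},{"fingers":0.07,"x":0,"y":0,"z":0,"rx":0,"ry":0,"rz":0},{"fingers":0.07,"x":0,"y":0,"z":0,"rx":0,"ry":0,"rz":0},{"fingers":0.07,"x":0,"y":0,"z":0,"rx":0,"ry":0,"rz":0}]'
python3 - <<'E'
from h import *
np.set_printoptions(precision=4,suppress=True)
w=cam("wrist");s=telemetry.state();print(s["position"],s["wrist_force"])
v,u=np.mgrid[0:400,0:640]; X=world(w,np.c_[u.ravel(),v.ravel()]).reshape(-1,3); ok=(w["range_z"].ravel()>0)
m=ok&(abs(X[:,2]-.064)<.004)&(X[:,0]>.48)&(X[:,0]<.595)&(X[:,1]>.2)&(X[:,1]<.34)
print("tab",m.sum(),cv2.minAreaRect((X[m][:,:2]*1000).astype(np.float32)),X[m].mean(0))
for e in eggs(w,.05):print(e[0],e[1],e[3:])
print(np.array(dims(w)))
for l in("salt","pepper"):
    for n in("side","scene"):
        p=cam(n)
        for o in vision.spot_point(p,l)[:1]:
            uv=np.array(o["point"])[::-1]*[640,400];print(n,l,round(o["conf"],2),uv,world(p,uv)[0])
for n in("side","scene"):
    for e in eggs(cam(n)): print(n,e[3:])
save(w,"13.png",None,1.25)
E
```

```text
time_s: 53.8
position: [0.5174, 0.2685, 0.2752]
eef_rot: [[0.987, 0.16, 0.002], [0.16, -0.987, 0.001], [0.002, -0.001, -1.0]]
wrist_force: [1.3, -0.2, 0.2]
width: 0.751
time_s: 54.8
position: [0.5178, 0.2687, 0.2712]
eef_rot: [[0.987, 0.16, -0.0], [0.16, -0.987, 0.0], [-0.0, -0.0, -1.0]]
wrist_force: [-1.1, 0.3, 0.5]
width: 0.749
[0.5177 0.2687 0.2712] [-0.146   0.2867  0.2793]
tab 207 ((564.1953125, 276.3192138671875), (10.972878456115723, 33.34521484375), 8.905216217041016) [0.5642 0.2763 0.0649]
[0.6628 0.123 ] -7.439888000488281 (array([158., 126.,  96.]), array([0.6623, 0.1244, 0.0719]), 0.95, array([440.3879,  82.8534]))
[0.5757 0.1195] -2.0100479125976562 (array([161., 127.,  96.]), array([0.5763, 0.1215, 0.0715]), 0.67, array([426.9029, 146.699 ]))
[0.6669 0.0177] -16.41315460205078 (array([157., 124.,  95.]), array([0.6683, 0.0202, 0.0722]), 0.58, array([514.0948,  93.4224]))
[ 0.465  -0.1681] -89.54590797424316 (array([124.,  75.,  85.]), array([ 0.4575, -0.193 ,  0.0446]), 0.56, array([580.7835, 245.5361]))
[[0.5746 0.1187]
 [0.5806 0.0145]
 [0.6644 0.1229]]
side salt 0.5 
[... 757 characters left out ...]
,  96.,  63.]), array([0.5745, 0.1167, 0.0699]), 0.44, array([338.1053, 176.7368]))
scene (array([145., 111.,  86.]), array([0.6629, 0.0257, 0.0699]), 0.85, array([245.0208, 198.5417]))
scene (array([157.,  90.,  47.]), array([ 0.244 , -0.3359,  0.0431]), 0.77, array([437.8333, 195.5   ]))
scene (array([45., 94., 53.]), array([ 0.339 , -0.0276,  0.0416]), 0.74, array([366.0357, 230.5   ]))
scene (array([140., 108.,  85.]), array([0.6585, 0.1292, 0.0692]), 0.7, array([219.5179, 214.1964]))
scene (array([144., 113.,  89.]), array([0.572 , 0.1259, 0.0696]), 0.63, array([249.2034, 222.2542]))
scene (array([114.,  67.,  78.]), array([ 0.4512, -0.1879,  0.0423]), 0.58, array([351.6591, 197.5   ]))
```

View pics/13.png

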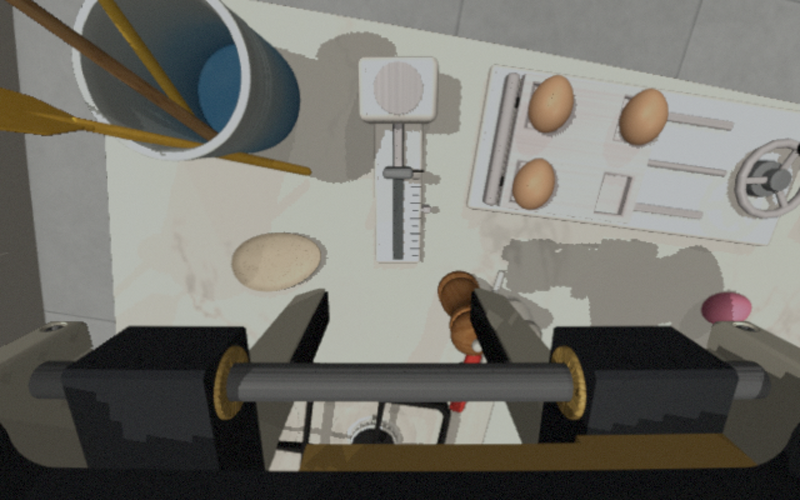

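```bash
python3 -c "
from station import job,telemetry
print(job.hand_in(),telemetry.state()['time_s'])"
```

```text
the job is handed in; nothing more can be done
the job is handed in; nothing more can be done
```

I placed all three light brown eggs in dimples of their own, wound the tray to its end stop, worked the spring timer and handed the job in. No verdict came back. The pink, green and orange look-alikes were left alone.

- **Eggs:** In the last wrist picture their centres read within about 3 mm of the dimples. Their tops are 72 mm above the worktop, as expected for seated eggs. I saw no fourth egg in any of the three cameras.
- **Tray:** I turned the crank clockwise through about 560° until it pushed back. From the camera the tray had moved about 88 mm, which is the full travel.
- **Timer:** I pulled the slide out 48 mm and held it for over a second, then let it 2 mm back towards home for another second. I did this because I could not tell whether the marker's middle or its edge counts. The wrist camera put the pointer within about 2 mm of the clip's middle. The networks' pointer spots from the side and scene cameras scattered by about 4 mm either way. After release the tab was back at its home place to within 1 mm.
- **Bystanders:** The scene camera shows the salt shaker and pepper mill where they started, within a few millimetres. The side camera's pepper reading was off, but it was off the same way at the start.
- **What went wrong:** The real fingertips sit about 38 mm higher than the reported tool position. My first three grasps therefore closed above the first egg without moving it. Lowering every grip by 38 mm fixed this.

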